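Break a colour dish's lid loose and latch it again

TASK

So that the lid of the shallow colour dish does not stick overnight, swing the latch clear of it, take the lid by its fin and raise that edge until it is just clear of the dish (about 20 mm), the opposite edge still resting on the dish, and keep it there for a full second or two. Then lower it gently, without letting it fall, so that it sits flat and centred on the dish again, and swing the latch back over it as far as it goes. Do not take the lid off, and leave everything else where it stands.

Things in the scene. Friction and masses are not known exactly. Their poses are not given: they have to be found in the camera images.
- stand: fixed work stand: plywood board 200 (x) x 230 (y) x 12 mm thick, from 85 in front of to 115 behind the dish centre. Origin on the table under the dish centre, x points to the back of the stand, z up. The white dish is fixed on the board: outer dia 92, rim 30 above the table.
- rack_bar (a point): middle of the front bar of the brush-drying rack over the dish: steel, 12 dia, along the stand's y from -100 to 100, 170 above the table, 12 in front of the dish's centre. Side bars run back from its ends to a second bar 75 behind the centre; two brushes lie on top, left. It is in the way of a gripper pointing straight down at the fin: come in from the front, tilted 30 to 50 degrees
- dish_rim (a point): centre of the dish's mouth, at rim height (30 above the table)
- lid: loose aluminium lid, 105 outer dia, 13 tall (skirt 10 deep and 2.5 thick, plate 3 on top), 50 to 100 g; seated, its plate rests on the dish's rim and its skirt hangs round it with 4 mm play all round (it can slide a little while raised; off by more, the skirt lands on the rim). Origin at the centre of the skirt's lower edge (20 above the table when seated), z up; the fin stands on the lid's -x side
- lid_fin (a point): middle of the fin, the lid's grip: an upright block 22 long (lid x, radial), 10 thick (lid y) and 26 tall, from 13 to 39 above the lid's origin, its middle 37 mm from the lid's centre towards lid -x; this point is 26 above the lid's origin. Pinch it across its 10 mm
- lid_fin_edge (a point): lower edge of the skirt under the fin, 51 from the lid's centre; 20 above the table when seated
- lid_far_edge (a point): lower edge of the skirt opposite the fin; 20 above the table when seated
- latch (a joint): swing latch, a flat steel bar 14 wide and 6 thick turning level on a post beside the dish, 35.5 above the table (2.5 over the lid). 0 = against its stop, nose 12 mm over the lid's rim; it grows anticlockwise seen from above, to 1.4; the nose is clear of the lid from 0.75 rad. Light friction (about 0.6 N at the pin), stays where it is left
- latch_hinge (a point): on the latch's vertical turning axis, at the bar's underside (35.5 above the table); 30 in front of and 85 to the left (stand +y) of the dish's centre
- latch_pin (a point): top of the upright round grip pin on the latch's outer end: 10 dia, 36 tall above the bar, its top 77.5 above the table, 50 mm from the turning axis; may be held and led round the arc, it turns freely in a grip
- jar: small glass jar with a flat metal cap, 42 dia x 60, standing on the stand's board behind the dish, right; a bystander; origin under its centre
- tin: plain steel tin, 42 dia x 36, standing on the stand's board behind the dish, left; a bystander; origin under its centre
- tape: roll of masking tape lying flat, 104 dia x 25; a bystander; origin under its centre
- can: closed paint can, 66 dia x 100; a bystander; origin under its centre
- scraper: flat hand scraper lying on the table; a bystander
- sanding_block: cork sanding block 100 x 65 x 30; a bystander; origin under its centre
There are look-alikes about, which are no part of the job. Leave any blue or orange look-alike of the lid alone.

How it is judged:
By the outcome, as a careful person would: the job done as asked, in the order asked, and still so for the second after the job is handed in, with the robot touching nothing.
It also fails if it takes over 72 s, if anything falls off the work surface, if the arm or the gripper's body presses on something with over 40 N, if the wrist force passes 120 N, or if a joint passes its speed limit or range.

ROBOT

A 7-joint arm with a two-finger parallel gripper is mounted at the origin on the work surface. World frame = base frame: x ahead of the robot, y to its left, z up, the work surface at z = 0. Lengths are in mm, angles in rad, forces in N, time in s.
With the tool pointing down it reaches from about 350 to 900 mm from the base axis. Payload 7.2 kg.
Tool frame: the origin (TCP) lies between the finger pads; the fingertips stand 11 mm ahead of it and the grasp point (between the pads) lies 8 mm behind it (manip.nose_length is the distance from the TCP to the fingertips, in mm); z points along the fingers, x is the direction in which the jaws open and shut, and the axes are right-handed (so a half turn about z gives the same grasp; the last joint's range is limited). The gripper opens to 85 mm and grips with 20 to 120 N. Pads are 22 mm wide; open, the fingers measure 114 mm over their backs; the gripper's body (76 mm by 85 mm) begins 54 mm behind the grasp point. The pads swing forward as they close: fully open they stand 13 mm farther back than shut.
Start: joints at [1.138, 0.411, -0.013, 1.596, 0.006, 1.134, -0.082], TCP at [222.965, -583.879, 242.297] pointing down, gripper open.
Joint ranges: [-2.95, 2.95], [-0.29, 1.99], [-1.47, 1.44], [0.14, 2.54], [-1.03, 4.17], [0.13, 1.85], [-2.86, 2.86]. Speed limits (rad/s): [2.39, 2.39, 3.01, 3.01, 3.14, 3.14, 3.14].

INTERFACE

Orientations are given as a unit quaternion [x, y, z, w].
In Python, from bench import manip gives the robot as it stands. The module is installed in compiled form; this text tells all that it offers.
- The arm moves only by the tool play_rows, never from a script. Its argument "motion" is a list of rows, each a list of 2 entries, a list of its own where there are three numbers: the shift along the world's x, y, z in units of 200 mm (1.0 is 200 mm), then the turn, a rotation vector about the world's x, y, z in units of 2 pi rad (1.0 is 2 pi rad). A call has 1 to 8 rows; each row is the pose to reach, as a shift and turn from the pose measured when the call began, turning the shorter way round; what a row does not reach only later rows make up. A row lasts 1/8 s, in which the tool goes at most 62.5 mm and 10.7 degrees, less where a joint would pass 70% of its speed; a pose out of reach is approached as far as the arm can. A call with a number of a shift or a turn outside -1 to 1 is refused whole. A call with a gripper value outside its range is refused whole. "jaw" is the opening, from 0 (shut) to 1 (fully open), set as the call begins (left out, the last holds). The fingers move at their own pace and stop on an object; "grip_force" is the grip in N (left out, the last holds). Time passes only in rows, so rows that repeat a pose let the fingers close. It gives the time, the measured TCP pose, the force and the opening at its end, in the units of the state.
- manip.get_state(): the state, without advancing time (a new reading comes with each control period).
- manip.snapshot(name): name is "side" or "top"; returns a dict with "pixels" (384x512x3 uint8, red, green, blue), "fx", "fy", "cx", "cy" (pixels), "dist_coeffs" ([k1, k2, p1, p2, k3] as OpenCV has them; the pictures are not rectified), "R" (3x3) and "t" (3): a world point X has camera coordinates R X + t. Camera axes: x right, y down, z forward; pixel columns grow to the right and rows downward; lengths in mm; the calibration is good to about 2 mm. A picture is of the moment at which its call begins. There is no depth.
- manip.finish_job(): hands the job in, once; it reports no verdict.
The state is a dict: "time_s": time; "qpos": joint angles; "dq": joint speeds; "joint_efforts": joint torques, N m; "tool_pos": TCP position; "tcp_rot": TCP orientation; "force": force on the tool from outside, world axes, zero at the start; "ft_torque": the same for the moment, N m; "grip_width": opening from 0.0 (shut) to 1.0 (fully open).
Only numpy, scipy, OpenCV 4.12 (cv2) and the standard library are available. Lean on these libraries where they do the work, as an engineer would, in place of code of your own. Each camera call takes 0.05 s, during which the arm holds its last target.

## Working session

There is one attempt and no reset: what is moved stays moved. The work goes in short steps, Python scripts to look and compute and a tool call to move; the robot and the scene stay as the last step left them, time stands still between calls to the robot, and variables do not carry over. Pictures are saved under pics/ and viewed, and the job is handed in when it is done.

Besides the shell and the picture viewer there is one more tool, called after ">>>" as name(argument=value, ...), one argument or row to a line, values as JSON. play_rows: Moves the arm, as the interface text tells. Its arguments: {"type":"object","properties":{"motion":{"type":"array"},"jaw":{"type":"number"},"grip_force":{"type":"number"}},"required":["motion"]}

```bash
mkdir -p pics
cat > h.py <<'E'
import numpy as np,cv2
from bench import manip
def snap(name,fn):
    s=manip.snapshot(name); cv2.imwrite('pics/'+fn,s['pixels'][:,:,::-1]); np.save('pics/'+fn+'.npy',s,allow_pickle=True); return s
def load(fn): return np.load('pics/'+fn+'.npy',allow_pickle=True).item()
def K(s): return np.array([[s['fx'],0,s['cx']],[0,s['fy'],s['cy']],[0,0,1.]])
def ray(s,px):
    u=cv2.undistortPoints(np.array([[px]],float),K(s),np.array(s['dist_coeffs']))[0,0]
    R=np.array(s['R']);t=np.array(s['t']).ravel()
    return -R.T@t, R.T@np.array([u[0],u[1],1])
def plane(s,px,z):
    o,d=ray(s,px); return o+d*(z-o[2])/d[2]
def tri(s1,p1,s2,p2):
    o1,d1=ray(s1,p1);o2,d2=ray(s2,p2)
    A=np.array([d1,-d2]).T; k=np.linalg.lstsq(A,o2-o1,rcond=None)[0]
    a=o1+k[0]*d1;b=o2+k[1]*d2; return (a+b)/2,np.linalg.norm(a-b)
def proj(s,X):
    X=np.array(X,float).reshape(-1,3)
    return cv2.projectPoints(X,cv2.Rodrigues(np.array(s['R']))[0],np.array(s['t'],float).ravel(),K(s),np.array(s['dist_coeffs']))[0][:,0]
E
python3 - <<'E'
from h import *
for n in('side','top'):
    s=snap(n,n+'0.png'); print(n,-np.array(s['R']).T@np.array(s['t']).ravel(),s['fx'])
print(manip.get_state())
E
```

```text
side [312.8883419  684.83469825 899.95860905] 351.49525640152837
top [ 320.80721276  -28.45682319 1365.79058991] 452.03779270000075
{'time_s': 0.1, 'qpos': array([ 1.13780952,  0.41183508, -0.01271467,  1.59695623,  0.00560101,
        1.13428411, -0.08218344]), 'dq': array([ 0.00011687, -0.00357177, -0.00061994,  0.00021358,  0.00109889,
       -0.0009887 ,  0.0014408 ]), 'joint_efforts': array([ 3.13219563e-03, -6.01827836e+01,  6.84066452e-01, -3.00090301e+01,
        1.38567938e-02,  6.39087419e-03,  1.90089651e-05]), 'tool_pos': array([ 222.78494294, -583.49159186,  241.52936508]), 'tcp_rot': array([ 8.23647424e-01, -5.67101753e-01, -6.23349933e-04, -3.67415324e-04]), 'force': array([ 0.15104378, -0.73838005, -0.38820861]), 'ft_torque': array([ 0.0262836 , -0.0363242 ,  0.00858417]), 'grip_width': 1.0023091795042707}
```

View pics/side0.png

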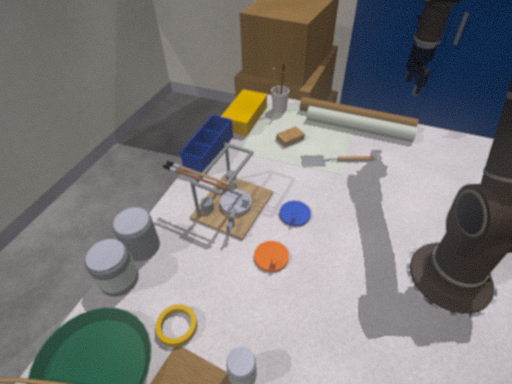

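View pics/top0.png

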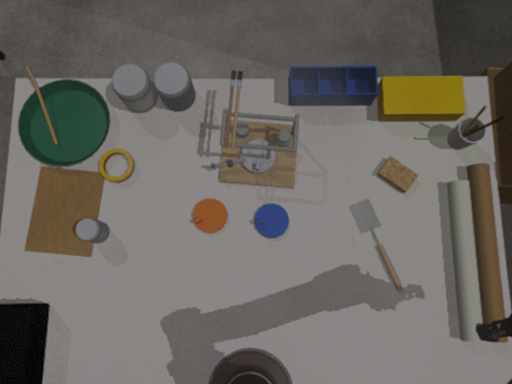

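Run:
```python
from h import *
a=cv2.imread('pics/top0.png')[90:200,190:320]; cv2.imwrite('pics/topc.png',cv2.resize(a,None,fx=5.2,fy=5.2,interpolation=cv2.INTER_CUBIC))
a=cv2.imread('pics/side0.png')[135:245,160:300]; cv2.imwrite('pics/sidec.png',cv2.resize(a,None,fx=5.2,fy=5.2,interpolation=cv2.INTER_CUBIC))
s=load('top0.png')
for p in [(258,155),(220,185),(296,187),(298,120)]: print(p,plane(s,p,12))
```

```text
(258, 155) [690.08573153 -23.35590111  12.        ]
(220, 185) [595.53529502  92.80394745  12.        ]
(296, 187) [ 589.07570818 -139.23370281   12.        ]
(298, 120) [ 803.01066423 -148.67916392   12.        ]
```

View pics/topc.png

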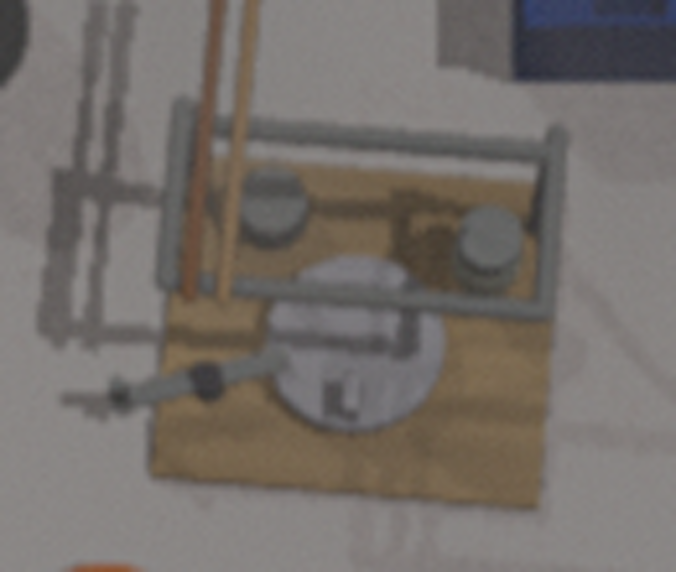

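View pics/sidec.png

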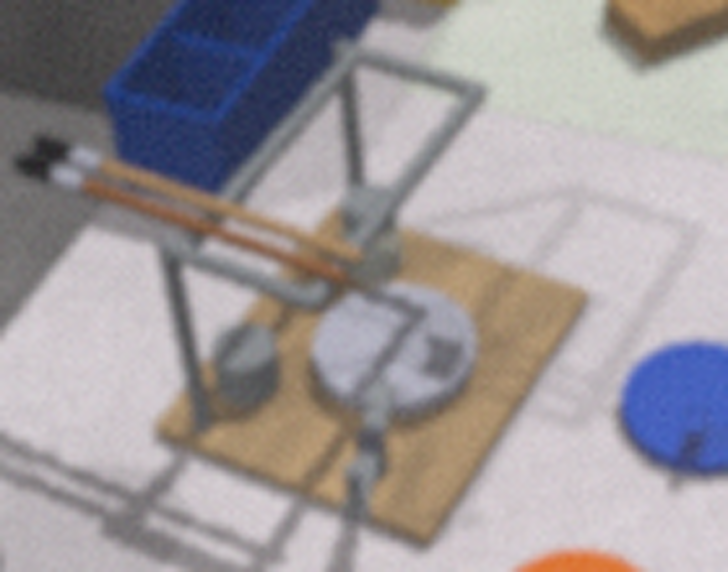

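Run:
```python
from h import *
a=cv2.imread('pics/top0.png')[128:192,210:306]; cv2.imwrite('pics/topd.png',cv2.resize(a,None,fx=8,fy=8,interpolation=cv2.INTER_CUBIC))
a=cv2.imread('pics/side0.png')[180:245,195:280]; cv2.imwrite('pics/sided.png',cv2.resize(a,None,fx=9,fy=9,interpolation=cv2.INTER_CUBIC))
```

```text
(no output)
```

View pics/topd.png

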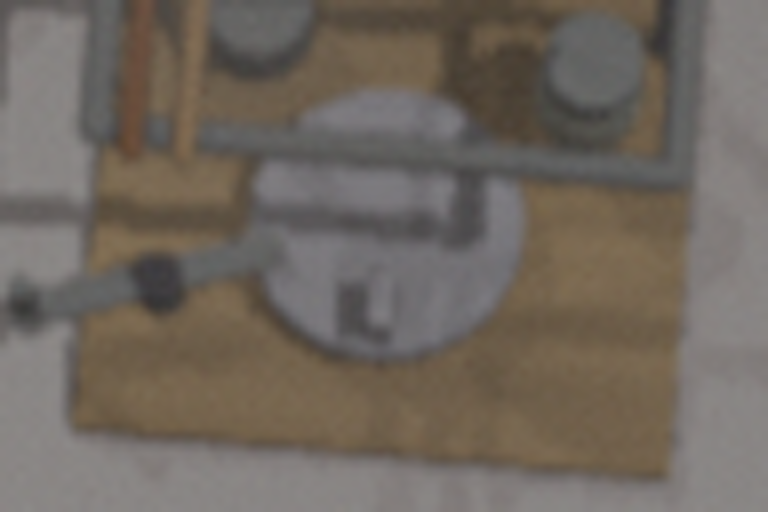

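View pics/sided.png

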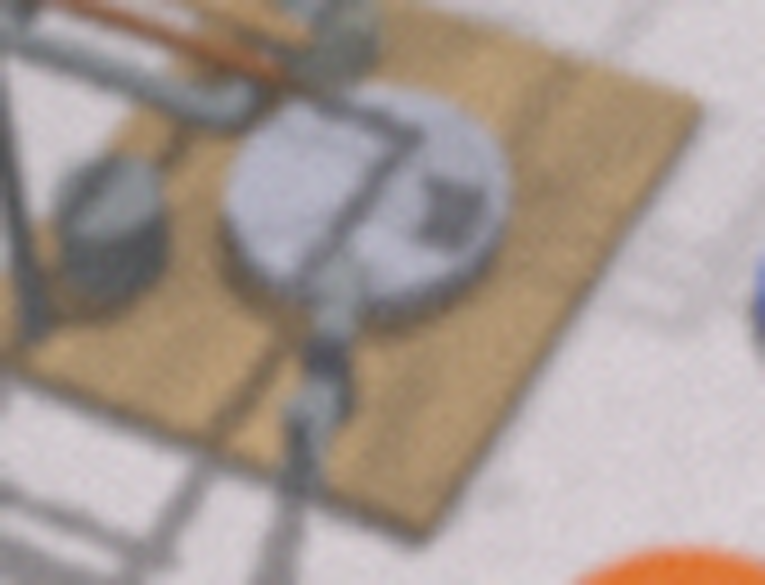

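Run:
```python
from h import *
def enh(img,lo,hi): return np.clip((img.astype(float)-lo)*255/(hi-lo),0,255).astype(np.uint8)
ims=[]
t=np.mean([manip.snapshot('top')['pixels'].astype(float) for _ in range(6)],0)[:,:,::-1]
s=np.mean([manip.snapshot('side')['pixels'].astype(float) for _ in range(6)],0)[:,:,::-1]
np.save('t.npy',t);np.save('s.npy',s)
a=t[140:176,236:280]; print(a.min(),a.max())
cv2.imwrite('pics/te.png',cv2.resize(enh(a,60,170),None,fx=14,fy=14,interpolation=cv2.INTER_CUBIC))
a=s[184:222,215:257]; print(a.min(),a.max())
cv2.imwrite('pics/se.png',cv2.resize(enh(a,70,230),None,fx=14,fy=14,interpolation=cv2.INTER_CUBIC))
```

```text
51.833333333333336 127.83333333333333
63.5 194.33333333333334
```

View pics/te.png

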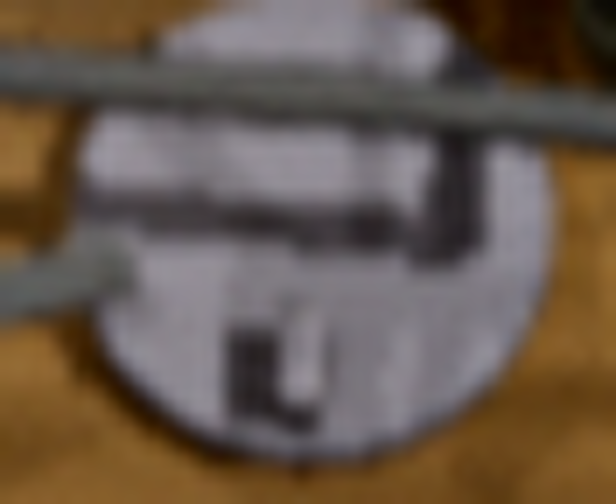

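View pics/se.png

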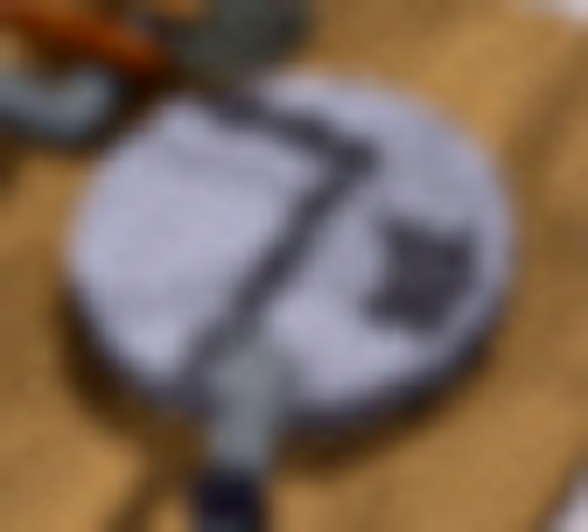

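```bash
cat > m.py <<'E'
from h import *
T=load('top0.png');S=load('side0.png')
def pt(c,off,k): return tuple(np.array(off)+(np.array(c)+.5)/k-.5)
td=lambda c:pt(c,(210,128),8)
te=lambda c:pt(c,(236,140),14)
sd=lambda c:pt(c,(195,180),9)
se=lambda c:pt(c,(215,184),14)
E
python3 - <<'E'
from m import *
np.set_printoptions(precision=1,suppress=True)
fl,fr=plane(T,td((72,428)),12),plane(T,td((665,472)),12); print('front',fl,fr,(fl+fr)/2, np.linalg.norm(fl-fr))
fl2,fr2=plane(S,sd((422,540)),12),plane(S,sd((703,103)),12); print('frontS',fl2,fr2,np.linalg.norm(fl2-fr2))
# lid circle from points on the edge
P=[plane(T,te(c),33)[:2] for c in [(78,190),(552,230),(540,300),(505,375),(440,430),(370,455),(300,455),(220,440),(160,400),(110,340),(470,45),(525,120)]]
P=np.array(P);A=np.c_[2*P,np.ones(len(P))];x=np.linalg.lstsq(A,(P**2).sum(1),rcond=None)[0]
print('lid',x[:2],np.sqrt(x[2]+x[0]**2+x[1]**2))
P=[plane(S,se(c),33)[:2] for c in [(68,240),(80,300),(130,360),(300,412),(400,395),(470,350),(515,260),(510,190),(460,125),(380,85),(290,72),(150,130)]]
P=np.array(P);A=np.c_[2*P,np.ones(len(P))];x=np.linalg.lstsq(A,(P**2).sum(1),rcond=None)[0]
print('lidS',x[:2],np.sqrt(x[2]+x[0]**2+x[1]**2))
print('fin top ends',plane(T,te((305,305)),59),plane(T,te((300,398)),59))
print('pin',plane(T,td((22,302)),77.5),tri(T,td((22,302)),S,sd((318,385))))
print('hinge',plane(T,td((160,281)),45))
print('nose',plane(T,te((110,268)),41.5))
print('finS corners side',plane(S,se((385,225)),59))
E
```

```text
front [607.8  97.4  12. ] [ 590.4 -129.2   12. ] [599.1 -15.9  12. ] 227.21937785726428
frontS [607.6 104.7  12. ] [ 587.9 -126.    12. ] 231.47755591432946
lid [682.3 -23.8] 51.97427547689728
lidS [681.5 -21. ] 53.948007752852135
fin top ends [657.8 -21.5  59. ] [637.5 -20.5  59. ]
pin [641.2 110.4  77.5] (array([638.8, 109.3,  88. ]), np.float64(0.46230174056626083))
hinge [657.3  62.1  45. ]
nose [670.6  20.7  41.5]
finS corners side [653.2 -11.3  59. ]
```

```bash
cat > g.py <<'E'
from h import *
from scipy.spatial.transform import Rotation as R
yaw=-0.08
def ori(tilt,yaw=yaw):
    f=np.array([np.cos(yaw),np.sin(yaw),0]);l=np.array([-np.sin(yaw),np.cos(yaw),0])
    t=np.radians(tilt); z=np.sin(t)*f-np.array([0,0,np.cos(t)]); x=-l; y=np.cross(z,x)
    return R.from_matrix(np.c_[x,y,z])
def goto(pos,tilt,yaw=yaw,st=None):
    st=st or manip.get_state()
    r=(ori(tilt,yaw)*R.from_quat(st['tcp_rot']).inv()).as_rotvec()/(2*np.pi)
    d=(np.array(pos)-st['tool_pos'])/200
    print('shift',d.round(4),'turn',r.round(4),'deg',np.linalg.norm(r)*360)
E
python3 - <<'E'
from g import *
a=np.radians(45)
f=np.array([np.cos(yaw)*np.sin(a),np.sin(yaw)*np.sin(a),-np.cos(a)])
p=np.array([641,110,63.])
print(p-f*110); goto(p-f*110,45)
E
```

```text
[563.46702294 116.21590442 140.78174593]
shift [ 1.7025  3.5004 -0.5078] turn [ 0.0179 -0.1247 -0.0671] deg 51.38638942412259
```

>>> play_rows(
  motion=[
    [[0.09, 0.175, 0], [0, 0, 0]],
    [[0.17, 0.35, 0], [0.001, -0.01, -0.005]],
    [[0.26, 0.525, 0], [0.003, -0.02, -0.011]],
    [[0.34, 0.7, 0], [0.0045, -0.031, -0.0168]],
    [[0.43, 0.88, 0], [0.006, -0.042, -0.022]],
  ],
  jaw=0.5,
  grip_force=25,
)

```text
time_s: 1.32
tool_pos: [309.4, -407.0, 242.6]
tcp_rot: [0.775, -0.618, 0.099, -0.091]
force: [0.6, -0.7, -0.1]
grip_width: 0.499
```

>>> play_rows(
  motion=[
    [[0.09, 0.175, 0], [0.0012, -0.008, -0.0045]],
    [[0.17, 0.35, 0], [0.0024, -0.0165, -0.009]],
    [[0.26, 0.525, 0], [0.0036, -0.025, -0.0135]],
    [[0.34, 0.7, 0], [0.0048, -0.033, -0.018]],
    [[0.43, 0.88, 0], [0.006, -0.042, -0.022]],
  ],
)

```text
time_s: 1.95
tool_pos: [395.9, -230.0, 243.0]
tcp_rot: [0.708, -0.654, 0.195, -0.179]
force: [0.3, -0.4, 0.7]
grip_width: 0.499
```

>>> play_rows(
  motion=[
    [[0.09, 0.175, 0], [0.0012, -0.008, -0.0045]],
    [[0.17, 0.35, 0], [0.0024, -0.0165, -0.009]],
    [[0.26, 0.525, 0], [0.0036, -0.025, -0.0135]],
    [[0.34, 0.7, 0], [0.0048, -0.033, -0.018]],
    [[0.43, 0.88, 0], [0.006, -0.042, -0.022]],
  ],
)

```text
time_s: 2.58
tool_pos: [474.0, -52.8, 261.3]
tcp_rot: [-0.644, 0.669, -0.267, 0.256]
force: [0.4, -0.5, 1.7]
grip_width: 0.504
```

Run:
```python
from g import *
st=manip.get_state();print(st['time_s'],st['tool_pos'],st['qpos'].round(2),st['force'])
goto([563.5,116.2,141],45)
```

```text
2.575 [474.00677362 -52.81682346 261.32789866] [ 0.73 -0.17 -0.64  2.45 -1.03  0.13 -0.57] [ 0.38183127 -0.50430891  1.70445224]
shift [ 0.4475  0.8451 -0.6016] turn [-0.0001 -0.0043 -0.0065] deg 2.795386311524786
```

>>> play_rows(
  motion=[
    [[0.11, 0.21, -0.05], [0, -0.001, -0.001]],
    [[0.22, 0.42, -0.1], [0, -0.002, -0.003]],
    [[0.33, 0.63, -0.2], [0, -0.003, -0.005]],
    [[0.45, 0.845, -0.3], [0, -0.0043, -0.0065]],
    [[0.45, 0.845, -0.3], [0, -0.0043, -0.0065]],
    [[0.45, 0.845, -0.3], [0, -0.0043, -0.0065]],
  ],
)

```text
time_s: 3.32
tool_pos: [515.7, 78.3, 263.8]
tcp_rot: [-0.636, 0.674, -0.261, 0.269]
force: [-1.2, -0.3, -0.7]
grip_width: 0.502
```

Run:
```python
from g import *
st=manip.get_state();print(st['time_s'],st['tool_pos'],st['qpos'].round(2),st['force'])
goto([563.5,116.2,141],45);goto([563.5,116.2,141],35)
```

```text
3.325 [515.66550984  78.3020495  263.78759511] [ 1.33 -0.29 -1.47  2.34 -1.03  0.13 -0.89] [-1.19068643 -0.32592276 -0.67173426]
shift [ 0.2392  0.1895 -0.6139] turn [-0.005  -0.0023 -0.0055] deg 2.795528991354623
shift [ 0.2392  0.1895 -0.6139] turn [-0.0033  0.0254 -0.005 ] deg 9.396929604047378
```

```bash
cat > fit.py <<'E'
from g import *
from scipy.optimize import least_squares
import itertools,json,os
D=[([1.13780952,0.41183508,-0.01271467,1.59695623,0.00560101,1.13428411,-0.08218344],[222.78,-583.49,241.53],[.823647424,-.567101753,-.000623,-.000367])]
E
python3 - <<'E'
from h import *
import json
st=manip.get_state();print([list(map(float,st[k])) for k in('qpos','tool_pos','tcp_rot')])
E
```

```text
[[1.3284846705995883, -0.2930649391973926, -1.4656174814037985, 2.3431155745114727, -1.032268642455676, 0.12712270424136912, -0.8931599896517495], [515.6655098422207, 78.30204949901461, 263.78759510597064], [-0.6360495206293196, 0.6742483985217385, -0.2614205614396693, 0.26923854563314636]]
```

```bash
cat > fit.py <<'E'
from g import *
from scipy.optimize import least_squares
import itertools,json,os
D=[([1.13780952,0.41183508,-0.01271467,1.59695623,0.00560101,1.13428411,-0.08218344],[222.78,-583.49,241.53],[.823647424,-.567101753,-.000623,-.000367]),
([0.73,-0.17,-0.64,2.45,-1.03,0.13,-0.57],[474.0,-52.8,261.3],[-0.644,.669,-.267,.256]),
([1.3284846705995883, -0.2930649391973926, -1.4656174814037985, 2.3431155745114727, -1.032268642455676, 0.12712270424136912, -0.8931599896517495], [515.6655098422207, 78.30204949901461, 263.78759510597064], [-0.6360495206293196, 0.6742483985217385, -0.2614205614396693, 0.26923854563314636])]
def fk(p,sg,q):
    a0,h,L1,L2,L3,o1,o2,o3,c7=p
    s1,s3,s5,s7=sg
    rz=lambda a:R.from_euler('z',a); ry=lambda a:R.from_euler('y',a)
    A=rz(s1*q[0]+a0); x=np.array([0,0,h],float)
    A=A*ry(q[1])*rz(s3*q[2]); x=x+A.apply([o1,0,L1])
    A=A*ry(q[3]); x=x+A.apply([-o2,0,L2]); A=A*rz(s5*q[4])*ry(q[5]); x=x+A.apply([o3,0,L3])
    return x,A*rz(s7*q[6]+c7)
def res(p,sg):
    o=[]
    for q,x,r in D:
        X,A=fk(p,sg,q); o+=list((X-x)/3); o+=list((A*R.from_quat(r).inv()).as_rotvec()*100)
    return np.array(o)
if __name__=='__main__':
    out=[]
    for sg in itertools.product((1,-1),repeat=4):
        for a0 in ([-2.34] if sg[0]==1 else [0]):
          for c7 in (0,1.57,3.14,-1.57):
            m=least_squares(res,[a0,340,400,400,250,0,0,0,c7],args=(sg,),loss='soft_l1'); out.append((m.cost,sg,m.x))
    out.sort(key=lambda t:t[0])
    for o in out[:5]: print(round(o[0],2),o[1],o[2].round(3))
    json.dump([list(out[0][1]),list(out[0][2])],open('fk.json','w'))
    print(res(out[0][2],out[0][1]).round(1))
E
python3 fit.py
```

```text
14.22 (-1, -1, -1, -1) [-4.80000e-02  1.60873e+02  4.66187e+02  3.83102e+02  2.20599e+02
  5.12310e+01  6.33940e+01 -2.29680e+01  9.37800e+00]
14.22 (-1, -1, -1, -1) [-4.80000e-02  1.60873e+02  4.66186e+02  3.83102e+02  2.20599e+02
  5.12310e+01  6.33940e+01 -2.29690e+01  3.09500e+00]
14.22 (-1, -1, -1, -1) [-4.80000e-02  1.60871e+02  4.66189e+02  3.83100e+02  2.20600e+02
  5.12310e+01  6.33950e+01 -2.29660e+01 -7.06905e+02]
14.22 (-1, -1, -1, -1) [-4.80000e-02  1.60873e+02  4.66186e+02  3.83102e+02  2.20599e+02
  5.12310e+01  6.33940e+01 -2.29690e+01  7.06812e+02]
140.27 (1, -1, -1, -1) [-2.354000e+00  3.030985e+03  1.742927e+03  2.011935e+03  1.801290e+03
 -5.021500e+02 -2.135882e+03  5.253250e+02  3.130000e+00]
[ 6.4  0.6  0.1  0.  -0.  -0.2 -1.  -0.1  1.  -3.3  0.4 -1.4  1.1 -0.
 -1.4 -3.2  0.1 -1.5]
```

```bash
cat > ik.py <<'E'
from fit import *
sg,p=json.load(open('fk.json'))
lo=np.array([-2.95,-.29,-1.47,.14,-1.03,.13,-2.86])+.03;hi=np.array([2.95,1.99,1.44,2.54,4.17,1.85,2.86])-.03
def ik(pos,tilt,yaw=yaw,q0=None,w=.05):
    best=None
    Q=ori(tilt,yaw)
    for q0 in ([q0] if q0 is not None else [[0,.5,0,1.5,0,.8,0],[.5,.5,-.5,1.5,0,.8,0],[-.5,.5,.5,1.5,0,.8,0],[0,.5,0,1.5,3.14,.8,0],[0,.5,0,1.5,1,.8,1]]):
        q0=np.clip(q0,lo+.01,hi-.01)
        f=lambda q:np.r_[(fk(p,sg,q)[0]-pos)/2,(fk(p,sg,q)[1]*Q.inv()).as_rotvec()*100,w*np.array([.3,0,1,0,1,0,0])*q]
        m=least_squares(f,q0,bounds=(lo,hi))
        if best is None or m.cost<best.cost: best=m
    return best
E
python3 - <<'E'
from ik import *
for nm,P in (('prepin',[563,116,141]),('pin',[641,110,63]),('pinopen',[608,64,63]),('fin',[645,-20,50]),('prefin',[567,-14,128])):
  for t in (20,30,45):
    m=ik(P,t);print(nm,t,round(m.cost,3),m.x.round(2))
E
```

```text
prepin 20 0.0 [-0.39  0.3   0.12  2.14  0.19  0.38 -2.09]
prepin 30 0.001 [-0.5   0.28  0.24  2.24  0.59  0.16 -2.5 ]
prepin 45 0.006 [ 0.1   0.29 -0.46  2.31  2.07  0.41  2.37]
pin 20 0.0 [-0.35  0.54  0.13  1.99  0.09  0.29 -1.98]
pin 30 2.355 [-0.74  0.6   0.57  2.05 -1.    0.16 -1.02]
pin 45 0.006 [ 0.21  0.59 -0.59  2.15  2.19  0.57  2.39]
pinopen 20 0.0 [-0.27  0.47  0.12  2.11  0.07  0.22 -1.89]
pinopen 30 2.307 [-0.02  0.47 -0.16  2.16  1.7   0.16  2.83]
pinopen 45 0.007 [ 0.45  0.6  -0.78  2.27  2.28  0.63  2.4 ]
fin 20 0.0 [-0.05  0.54  0.03  2.02  0.02  0.24 -1.69]
fin 30 11.846 [ 0.24  0.55 -0.29  2.08  1.87  0.16  2.83]
fin 45 0.008 [ 0.72  0.76 -0.93  2.19  2.3   0.64  2.64]
prefin 20 0.0 [-0.06  0.3   0.03  2.19  0.04  0.31 -1.71]
prefin 30 0.595 [-0.58  0.33  0.59  2.26 -1.    0.16 -0.75]
prefin 45 0.008 [ 0.91  0.5  -1.11  2.36  2.19  0.54  2.62]
```

Run:
```python
from g import *
print(manip.get_state()['time_s'])
goto([600,-60,300],0,yaw=-0.1)
```

```text
3.325
shift [ 0.4217 -0.6915  0.1811] turn [ 0.0043  0.1224 -0.0063] deg 44.1439304323078
```

>>> play_rows(
  motion=[
    [[0.0, -0.09, 0.03], [0, 0.015, 0]],
    [[0.05, -0.2, 0.06], [0.0, 0.035, 0]],
    [[0.1, -0.3, 0.1], [0, 0.055, 0]],
    [[0.2, -0.4, 0.14], [0, 0.075, 0]],
    [[0.3, -0.5, 0.18], [0.002, 0.1, -0.004]],
    [[0.42, -0.69, 0.18], [0.004, 0.122, -0.006]],
    [[0.42, -0.69, 0.18], [0.004, 0.122, -0.006]],
  ],
)

```text
time_s: 4.2
tool_pos: [426.6, -34.3, 356.9]
tcp_rot: [-0.672, 0.74, -0.025, 0.022]
force: [0.1, -0.6, -0.0]
grip_width: 0.507
```

Run:
```python
from g import *
st=manip.get_state();print(st['time_s'],st['tool_pos'],st['qpos'].round(3).tolist(),st['tcp_rot'].round(4).tolist())
```

```text
4.2 [426.61323358 -34.27718904 356.85667018] [1.788, -0.293, -1.464, 1.847, -0.32, 1.274, -1.261] [-0.6722, 0.7396, -0.0246, 0.0222]
```

>>> play_rows(
  motion=[
    [[0.2, -0.05, -0.1], [0, 0.0, 0]],
    [[0.4, -0.1, -0.2], [0.0, 0.0, 0]],
    [[0.6, -0.12, -0.2], [0, 0.0, 0]],
    [[0.85, -0.15, -0.28], [0, 0.005, 0]],
    [[0.85, -0.15, -0.28], [0, 0.008, 0]],
    [[0.85, -0.15, -0.28], [0, 0.008, 0]],
  ],
)

```text
time_s: 4.95
tool_pos: [427.0, -46.1, 356.8]
tcp_rot: [-0.672, 0.739, -0.028, 0.022]
force: [0.6, -0.3, -0.9]
grip_width: 0.497
```

Run:
```python
from g import *
st=manip.get_state();print(st['time_s'],st['tool_pos'],st['qpos'].round(3).tolist(),st['tcp_rot'].round(4).tolist())
```

```text
4.95 [427.04679415 -46.13055438 356.75881227] [1.813, -0.293, -1.465, 1.847, -0.318, 1.268, -1.237] [-0.6724, 0.7393, -0.0279, 0.0216]
```

```bash
cat > sim.py <<'E'
from ik import *
def jac(q):
    q=np.array(q,float);X,A=fk(p,sg,q);J=np.zeros((6,7))
    for i in range(7):
        d=q.copy();d[i]+=1e-4;x,a=fk(p,sg,d)
        J[:3,i]=(x-X)/1e-4/200; J[3:,i]=(a*A.inv()).as_rotvec()/1e-4
    return J
E
python3 - <<'E'
from sim import *
np.set_printoptions(precision=2,suppress=True)
st=manip.get_state();q=st['qpos']
X,A=fk(p,sg,q);print(X,st['tool_pos'],(A*R.from_quat(st['tcp_rot']).inv()).as_rotvec())
J=jac(q);print(J)
P=np.linalg.pinv(J)@J;print(P)
g=np.array([0.1,.4,0,1.5,0,1.24,-1.8]);
v=J@(g-q);print('v',v,'dq',np.linalg.pinv(J)@v,'want',g-q)
print('unit x shifts', np.linalg.pinv(J))
E
```

```text
[474.28 -64.   360.4 ] [427.05 -46.13 356.76] [-0.  0. -0.]
[[-0.32 -0.29 -0.58 -1.34 -0.47 -0.97  0.  ]
 [-2.37 -0.96 -2.19 -0.09 -0.91  0.5   0.  ]
 [-0.    0.37  0.68 -2.04 -0.02 -0.19  0.  ]
 [ 0.    0.96 -0.08  0.37 -0.87  0.46 -0.07]
 [ 0.   -0.29 -0.28  0.88  0.44  0.89  0.02]
 [-1.   -0.   -0.96 -0.29  0.23  0.02  1.  ]]
[[ 0.96  0.09 -0.05  0.    0.1  -0.04 -0.11]
 [ 0.09  0.75  0.14 -0.01 -0.26  0.09  0.28]
 [-0.05  0.14  0.92  0.    0.15 -0.05 -0.16]
 [ 0.   -0.01  0.    1.   -0.01  0.    0.01]
 [ 0.1  -0.26  0.15 -0.01  0.72  0.1   0.3 ]
 [-0.04  0.09 -0.05  0.    0.1   0.96 -0.11]
 [-0.11  0.28 -0.16  0.01  0.3  -0.11  0.68]]
v [-0.16 -0.07  1.96  0.16 -0.8  -0.08] dq [-1.57  0.32  1.67 -0.36 -0.08  0.11 -0.13] want [-1.71  0.69  1.47 -0.35  0.32 -0.03 -0.56]
unit x shifts [[ 1.38 -0.55 -0.13  0.47  1.52 -0.1 ]
 [-0.09 -0.16  0.05  0.52 -0.17  0.32]
 [-1.37  0.28  0.21 -0.49 -1.41 -0.17]
 [-0.48  0.06 -0.46 -0.09 -0.61  0.01]
 [-0.13 -0.14  0.1  -0.41  0.28  0.27]
 [ 0.09  0.05  0.49  0.31  1.1  -0.1 ]
 [-0.03 -0.24 -0.09  0.06 -0.09  0.68]]
```

>>> play_rows(
  motion=[
    [[-0.02, -0.02, 0.15], [0, -0.012, 0.004]],
    [[-0.04, -0.04, 0.3], [0.0, -0.025, 0.008]],
    [[-0.06, -0.06, 0.45], [0, -0.04, 0.012]],
    [[-0.08, -0.08, 0.6], [0, -0.055, 0.016]],
    [[-0.1, -0.1, 0.8], [0, -0.075, 0.02]],
  ],
)

```text
time_s: 5.58
tool_pos: [417.7, -59.9, 460.7]
tcp_rot: [-0.692, 0.7, -0.129, 0.12]
force: [-0.7, 1.0, 0.0]
grip_width: 0.503
```

```bash
python3 - <<'E'
import json
from fit import D
D=[list(map(list,d)) for d in D]
D.append([[1.813,-0.293,-1.465,1.847,-0.318,1.268,-1.237],[427.047,-46.13,356.76],[-0.6724,0.7393,-0.0279,0.0216]])
json.dump(D,open('data.json','w'))
E
cat > rec.py <<'E'
import json
from h import *
D=json.load(open('data.json'))
st=manip.get_state();D.append([list(map(float,st[k])) for k in('qpos','tool_pos','tcp_rot')]);json.dump(D,open('data.json','w'))
print(st['time_s'],st['tool_pos'].round(1),'q',st['qpos'].round(3).tolist(),'r',st['tcp_rot'].round(4).tolist(),'F',st['force'].round(1),'g',round(st['grip_width'],3))
E
python3 rec.py
```

```text
5.575 [417.7 -59.9 460.7] q [0.761, -0.289, -0.515, 1.867, -0.226, 1.186, -1.293] r [-0.6924, 0.6998, -0.1287, 0.1196] F [-0.7  1.   0. ] g 0.503
```

```bash
cat > fk2.py <<'E'
from g import *
import json
from scipy.optimize import least_squares
S=(-1,-1,-1,-1)
D=json.load(open('data.json'))
rz=lambda a:R.from_euler('z',a); ry=lambda a:R.from_euler('y',a)
def frames(q,a0,c7):
    A1=rz(-q[0]+a0);A2=A1*ry(q[1])*rz(-q[2]);A3=A2*ry(q[3]);A4=A3*rz(-q[4])*ry(q[5]);return A1,A2,A3,A4,A4*rz(-q[6]+c7)
def orr(v): return np.concatenate([(frames(q,*v)[4]*R.from_quat(r).inv()).as_rotvec() for q,x,r in D])
m=least_squares(orr,[-.05,3.1],loss='soft_l1',f_scale=.01); a0,c7=m.x
rows=[];b=[]
for q,x,r in D:
    A=frames(q,a0,c7)
    rows.append(np.c_[A[0].as_matrix(),A[1].as_matrix(),A[2].as_matrix(),A[3].as_matrix()]);b+=list(x)
M=np.vstack(rows);b=np.array(b)
prior=np.array([0,0,160,0,0,450,0,0,400,0,0,220.]);lam=.02
L=prior+np.linalg.lstsq(np.vstack([M,lam*np.eye(12)]),np.r_[b-M@prior,np.zeros(12)],rcond=None)[0]
def fk(q):
    A=frames(q,a0,c7); return sum(A[i].apply(L[3*i:3*i+3]) for i in range(4)),A[4]
lo=np.array([-2.95,-.29,-1.47,.14,-1.03,.13,-2.86])+.05;hi=np.array([2.95,1.99,1.44,2.54,4.17,1.85,2.86])-.05
def ik(pos,Q,q0,w=.02):
    q0=np.clip(q0,lo+.01,hi-.01)
    f=lambda q:np.r_[(fk(q)[0]-pos)/2,(fk(q)[1]*Q.inv()).as_rotvec()*100,w*np.array([0,0,1,0,.0,0,0])*q]
    return least_squares(f,q0,bounds=(lo,hi))
def jac(q):
    q=np.array(q,float);X,A=fk(q);J=np.zeros((6,7))
    for i in range(7):
        d=q.copy();d[i]+=1e-4;x,a=fk(d)
        J[:3,i]=(x-X)/1e-4/200; J[3:,i]=(a*A.inv()).as_rotvec()/1e-4
    return J
def follow(q,tgts):
    "naive pinv solver with clamp"
    q=np.array(q,float);l=lo-.05;h=hi+.05
    for pos,Q in tgts:
        for _ in range(10):
            X,A=fk(q);e=np.r_[(pos-X)/200,(Q*A.inv()).as_rotvec()]
            q=np.clip(q+np.clip(np.linalg.pinv(jac(q),rcond=.02)@e,-.2,.2),l,h)
    return q,np.linalg.norm(pos-fk(q)[0])
FL=R.from_euler('z',np.pi)
def orif(t,y=yaw,side=0):
    return R.from_euler('z',y)*R.from_euler('x',side,degrees=True)*R.from_euler('z',-y)*ori(t,y)*FL
E
python3 - <<'E'
from fk2 import *
np.set_printoptions(precision=3,suppress=True)
print(a0,c7,orr(m.x));print(L,(M@L-b).round(1))
for nm,P in (('prepin',[563,116,141]),('pin',[641,110,63]),('pinopen',[608,64,63]),('fin',[645,-20,50]),('prefin',[567,-14,128])):
  for t in (40,48):
   for q0 in ([0,.4,0,2.2,2.2,.5,-1],[0,.4,0,2.2,3.1,.4,-1.8]):
    r=ik(np.array(P),orif(t),q0);print(nm,t,round(r.cost,3),r.x.round(2))
E
```

```text
0.0008724749231473186 3.1424529558939414 [ 0.     0.     0.    -0.001  0.001  0.     0.001 -0.     0.    -0.
 -0.001 -0.     0.    -0.     0.   ]
[  0.782 -29.075 279.926   4.513  -7.967 528.129  -5.481  -7.967 445.099
  -1.621  -3.509 336.582] [ 0.3  0.2  0.1  0.1 -0.3 -0.1 -0.1  0.5  0.1  0.1 -0.3 -0.2 -0.3 -0.2
  0.1]
prepin 40 0.0 [-0.48  0.28 -0.    2.37  1.89  0.37 -0.79]
prepin 40 0.0 [-0.48  0.28  0.    2.37  1.89  0.37 -0.79]
prepin 48 0.0 [-0.53  0.32 -0.    2.45  2.22  0.57 -1.18]
prepin 48 0.0 [-0.53  0.32 -0.    2.45  2.22  0.57 -1.18]
pin 40 0.0 [-0.38  0.53 -0.    2.24  2.29  0.39 -1.13]
pin 40 0.0 [-0.38  0.53 -0.    2.24  2.29  0.39 -1.13]
pin 48 0.0 [-0.42  0.58 -0.    2.31  2.49  0.63 -1.37]
pin 48 0.0 [-0.42  0.58 -0.    2.31  2.49  0.63 -1.37]
pinopen 40 0.0 [-0.31  0.49 -0.    2.33  2.51  0.42 -1.28]
pinopen 40 0.0 [-0.31  0.49 -0.    2.33  2.51  0.42 -1.28]
pinopen 48 0.0 [-0.34  0.55 -0.    2.41  2.64  0.68 -1.46]
pinopen 48 0.0 [-0.34  0.55 -0.    2.41  2.64  0.68 -1.46]
fin 40 0.0 [-0.09  0.55 -0.    2.27  2.84  0.38 -1.42]
fin 40 0.0 [-0.09  0.55 -0.    2.27  2.84  0.38 -1.42]
fin 48 0.0 [-0.1   0.6  -0.    2.35  2.91  0.65 -1.51]
fin 48 0.0 [-0.1   0.6  -0.    2.35  2.91  0.65 -1.51]
prefin 40 0.0 [-0.13  0.28 -0.    2.42  2.64  0.28 -1.24]
prefin 40 0.0 [-0.13  0.28 -0.    2.42  2.64  0.28 -1.24]
prefin 48 0.0 [ 0.15  0.35 -0.34  2.49  2.64  0.58 -1.23]
prefin 48 0.0 [ 0.15  0.35 -0.34  2.49  2.64  0.58 -1.23]
```

```bash
cat > plan.py <<'E'
from fk2 import *
np.set_printoptions(precision=3,suppress=True)
st=manip.get_state();q=st['qpos']
g=ik(np.array([556.,117,149]),orif(46),[-.5,.3,0,2.4,2.2,.5,-1.1]).x
W=[q,[.3,-.05,-.25,1.9,-.1,1.1,.2],[-0.2,.2,0,1.9,.1,.9,1.4],[-.45,.25,0,2.1,.6,.5,0.7],[-.5,.25,0,2.3,1.4,.4,-.3],g]
qs=np.array(q)
for k in range(1,len(W)):
    n=4;T=[]
    for i in range(1,n+1):
        T.append(fk(np.array(W[k-1])+(np.array(W[k])-W[k-1])*i/n))
    X0,A0=fk(np.array(W[k-1]));
    print('---',k,W[k])
    for X,A in T: print(X.round(0),'shift',((X-X0)/200),'turn',(A*A0.inv()).as_rotvec()/2/np.pi)
    qs,e=follow(qs,T);print('sim',qs,e)
E
python3 plan.py
```

```text
--- 1 [0.3, -0.05, -0.25, 1.9, -0.1, 1.1, 0.2]
[429. -60. 441.] shift [ 0.059  0.002 -0.101] turn [-0.017  0.004  0.064]
[442. -56. 417.] shift [ 0.121  0.02  -0.221] turn [-0.033  0.008  0.129]
[454. -49. 390.] shift [ 0.184  0.053 -0.355] turn [-0.049  0.01   0.194]
[466. -40. 360.] shift [ 0.242  0.1   -0.502] turn [-0.063  0.012  0.261]
sim [ 0.384 -0.046 -0.33   1.896 -0.104  1.1    0.205] 2.1316282072803006e-14
--- 2 [-0.2, 0.2, 0, 1.9, 0.1, 0.9, 1.4]
[490. -27. 333.] shift [ 0.119  0.064 -0.135] turn [-0.014 -0.001  0.059]
[512. -10. 305.] shift [ 0.232  0.15  -0.278] turn [-0.029 -0.001  0.118]
[533.  11. 275.] shift [ 0.335  0.256 -0.426] turn [-0.043  0.     0.179]
[551.  36. 245.] shift [ 0.426  0.38  -0.576] turn [-0.058  0.002  0.241]
sim [ 0.237  0.243 -0.515  1.873  0.257  0.93   1.259] 4.263256414560601e-14
--- 3 [-0.45, 0.25, 0, 2.1, 0.6, 0.5, 0.7]
[562.  46. 226.] shift [ 0.055  0.049 -0.094] turn [-0.008 -0.011 -0.005]
[572.  64. 210.] shift [ 0.104  0.141 -0.175] turn [-0.012 -0.024 -0.006]
[578.  91. 196.] shift [ 0.135  0.277 -0.248] turn [-0.012 -0.036 -0.005]

[... 297 characters left out ...]
8 -0.101 -0.059] turn [-0.002 -0.018 -0.015]
[570. 106. 163.] shift [-0.04  -0.104 -0.089] turn [ 0.002 -0.026 -0.019]
[563. 110. 156.] shift [-0.079 -0.08  -0.126] turn [ 0.008 -0.032 -0.021]
sim [-0.298  0.262 -0.23   2.287  1.422  0.461 -0.307] 4.930982292108147e-13
--- 5 [-0.531  0.279 -0.     2.44   2.12   0.505 -1.063]
[561. 104. 153.] shift [-0.005 -0.033 -0.013] turn [-0.002 -0.007 -0.001]
[561. 103. 152.] shift [-0.009 -0.039 -0.021] turn [-0.001 -0.014 -0.   ]
[559. 107. 151.] shift [-0.016 -0.017 -0.027] turn [ 0.002 -0.021  0.002]
[556. 117. 149.] shift [-0.033  0.033 -0.035] turn [ 0.007 -0.027  0.006]
sim [-0.284  0.294 -0.281  2.425  2.05   0.573 -0.967] 1.4561792860887974e-13
```

>>> play_rows(
  motion=[
    [[0.024, 0, -0.04], [-0.007, 0.002, 0.026]],
    [[0.048, 0.002, -0.08], [-0.014, 0.003, 0.052]],
    [[0.072, 0.006, -0.13], [-0.02, 0.005, 0.078]],
    [[0.097, 0.012, -0.177], [-0.026, 0.006, 0.103]],
    [[0.121, 0.02, -0.221], [-0.033, 0.008, 0.129]],
  ],
)

```text
time_s: 6.2
tool_pos: [441.9, -56.1, 415.9]
tcp_rot: [0.924, -0.354, 0.124, -0.073]
force: [0.3, 0.1, -0.3]
grip_width: 0.501
```

```bash
python3 rec.py
cat > to.py <<'E'
import sys
from fk2 import *
np.set_printoptions(precision=4,suppress=True)
def to(q,st=None):
    st=manip.get_state();X,A=fk(np.array(q,float));
    print('shift',(X-st['tool_pos'])/200,'turn',(A*R.from_quat(st['tcp_rot']).inv()).as_rotvec()/2/np.pi,'X',X)
if __name__=='__main__': to(eval(sys.argv[1]))
E
python3 to.py '[.3,-.05,-.25,1.9,-.1,1.1,.2]'
```

```text
6.2 [441.9 -56.1 415.9] q [0.594, -0.167, -0.433, 1.879, -0.176, 1.146, -0.525] r [0.924, -0.3545, 0.1235, -0.0728] F [ 0.3  0.1 -0.3] g 0.501
shift [ 0.1184  0.0812 -0.2787] turn [-0.029   0.0055  0.1314] X [465.5762 -39.8469 360.1392]
```

>>> play_rows(
  motion=[
    [[0.024, 0.016, -0.056], [-0.006, 0.001, 0.026]],
    [[0.048, 0.032, -0.11], [-0.012, 0.002, 0.052]],
    [[0.072, 0.048, -0.168], [-0.018, 0.003, 0.078]],
    [[0.095, 0.065, -0.223], [-0.024, 0.004, 0.105]],
    [[0.118, 0.081, -0.279], [-0.029, 0.0055, 0.131]],
  ],
)

```text
time_s: 6.82
tool_pos: [465.5, -39.9, 359.4]
tcp_rot: [0.993, 0.058, 0.099, -0.028]
force: [0.5, 0.3, -0.6]
grip_width: 0.501
```

>>> play_rows(
  motion=[
    [[0.046, 0.03, -0.055], [-0.006, 0, 0.024]],
    [[0.093, 0.06, -0.11], [-0.012, 0, 0.047]],
    [[0.14, 0.09, -0.166], [-0.017, 0, 0.071]],
    [[0.186, 0.12, -0.222], [-0.023, 0, 0.094]],
    [[0.232, 0.15, -0.278], [-0.029, -0.001, 0.118]],
  ],
)

```text
time_s: 7.45
tool_pos: [512.3, -9.8, 303.2]
tcp_rot: [0.902, 0.424, 0.079, 0.027]
force: [-0.3, -1.2, -0.2]
grip_width: 0.501
```

```bash
python3 rec.py;python3 to.py '[-.2,.2,0,1.9,.1,.9,1.4]'
```

```text
7.45 [512.3  -9.8 303.2] q [0.4, 0.106, -0.506, 1.878, 0.058, 1.005, 0.754] r [0.9017, 0.4242, 0.0791, 0.0269] F [-0.3 -1.2 -0.2] g 0.501
shift [ 0.1873  0.227  -0.2966] turn [-0.03    0.0033  0.1213] X [549.7257  35.5849 243.8336]
```

>>> play_rows(
  motion=[
    [[0.037, 0.045, -0.059], [-0.006, 0.001, 0.024]],
    [[0.075, 0.09, -0.118], [-0.012, 0.001, 0.048]],
    [[0.112, 0.136, -0.178], [-0.018, 0.002, 0.073]],
    [[0.15, 0.18, -0.237], [-0.024, 0.003, 0.097]],
    [[0.187, 0.227, -0.297], [-0.03, 0.003, 0.121]],
  ],
)

```text
time_s: 8.07
tool_pos: [550.0, 35.7, 243.0]
tcp_rot: [0.673, 0.735, 0.035, 0.074]
force: [1.0, -0.3, -0.4]
grip_width: 0.499
```

>>> play_rows(
  motion=[
    [[0.055, 0.049, -0.094], [-0.008, -0.011, -0.005]],
    [[0.104, 0.141, -0.175], [-0.012, -0.024, -0.006]],
    [[0.135, 0.277, -0.248], [-0.012, -0.036, -0.005]],
    [[0.137, 0.45, -0.32], [-0.007, -0.046, -0.002]],
  ],
)

```text
time_s: 8.57
tool_pos: [577.5, 126.6, 178.1]
tcp_rot: [0.663, 0.713, 0.116, 0.194]
force: [1.2, -1.0, -0.3]
grip_width: 0.498
```

```bash
python3 rec.py;python3 to.py '[-.5,.25,0,2.3,1.4,.4,-.3]'
```

```text
8.575 [577.5 126.6 178.1] q [-0.036, 0.297, -0.494, 2.069, 0.819, 0.601, 0.515] r [0.6634, 0.7132, 0.116, 0.1945] F [ 1.2 -1.  -0.3] g 0.498
shift [-0.0856 -0.1179 -0.1228] turn [ 0.0086 -0.0317 -0.0219] X [560.3379 103.0562 153.528 ]
```

>>> play_rows(
  motion=[
    [[-0.007, -0.067, -0.032], [-0.002, -0.009, -0.009]],
    [[-0.018, -0.101, -0.059], [-0.002, -0.018, -0.015]],
    [[-0.04, -0.11, -0.089], [0.002, -0.026, -0.019]],
    [[-0.085, -0.11, -0.122], [0.0086, -0.032, -0.022]],
  ],
)

```text
time_s: 9.07
tool_pos: [560.3, 105.0, 153.1]
tcp_rot: [0.701, 0.639, 0.188, 0.254]
force: [0.4, -0.9, -0.6]
grip_width: 0.498
```

```bash
python3 rec.py;python3 - <<'E'
from fk2 import *
np.set_printoptions(precision=4,suppress=True)
st=manip.get_state()
Q=orif(46);a=np.radians(46);f=Q.apply([0,0,1]);P=np.array([641,110,63.])-f*105
print(f,P);print('shift',(P-st['tool_pos'])/200,'turn',(Q*R.from_quat(st['tcp_rot']).inv()).as_rotvec()/2/np.pi)
print(follow(st['qpos'],[(P,Q),(P+f*105,Q)]))
E
```

```text
9.075 [560.3 105.  153.1] q [-0.223, 0.272, -0.321, 2.282, 1.439, 0.489, -0.321] r [0.7012, 0.6389, 0.1881, 0.2543] F [ 0.4 -0.9 -0.6] g 0.498
[ 0.717  -0.0575 -0.6947] [565.7109 116.036  135.9391]
shift [ 0.027   0.0554 -0.0859] turn [ 0.0072 -0.0265  0.0061]
(array([-0.1316,  0.5971, -0.3623,  2.2675,  2.2732,  0.6906, -1.0536]), np.float64(1.8691461090676719e-13))
```

>>> play_rows(
  motion=[
    [[0.01, 0.02, -0.02], [0.003, -0.009, 0.002]],
    [[0.02, 0.04, -0.04], [0.005, -0.018, 0.004]],
    [[0.027, 0.055, -0.07], [0.0072, -0.0265, 0.006]],
    [[0.027, 0.055, -0.086], [0.0072, -0.0265, 0.006]],
  ],
)

```text
time_s: 9.57
tool_pos: [564.9, 115.6, 134.5]
tcp_rot: [0.677, 0.625, 0.264, 0.287]
force: [-0.5, -0.9, -0.2]
grip_width: 0.498
```

```bash
python3 rec.py;python3 - <<'E'
from h import *
for n in('top','side'):
    s=snap(n,n+'1.png')
a=cv2.imread('pics/top1.png')[110:200,190:290];b=cv2.imread('pics/side1.png')[150:240,180:280]
cv2.imwrite('pics/c1.png',cv2.resize(np.hstack([a,b]),None,fx=4,fy=4,interpolation=cv2.INTER_CUBIC))
E
```

```text
9.575 [564.9 115.6 134.5] q [-0.218, 0.353, -0.365, 2.399, 2.057, 0.619, -0.963] r [0.6766, 0.6249, 0.2636, 0.2866] F [-0.5 -0.9 -0.2] g 0.498
```

View pics/c1.png

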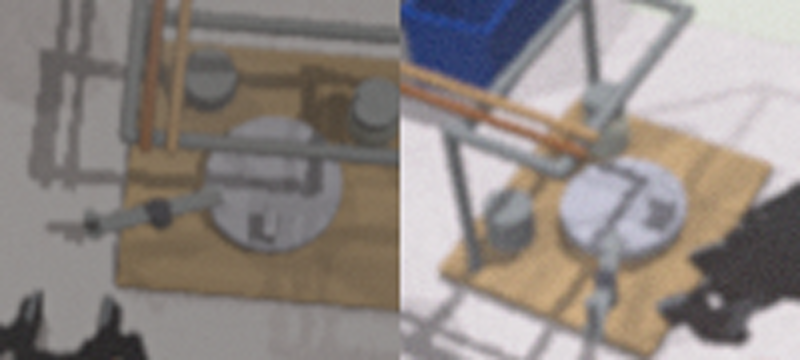

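Run:
```python
from h import *
T=load('top1.png');st=manip.get_state()
print(proj(T,[st['tool_pos'],[641,110,77.5],[641,110,41.5],[645,-20,50]]))
for c in((35,300),(108,305),(92,220)): 
    px=(190+(c[0]+.5)/4-.5,110+(c[1]+.5)/4-.5);print(px,plane(T,px,130),plane(T,px,77.5))
a=cv2.imread('pics/top1.png')[150:200,190:240]
cv2.imwrite('pics/c2.png',cv2.resize(a,None,fx=12,fy=12,interpolation=cv2.INTER_CUBIC))
```

```text
[[207.7901102  186.7201724 ]
 [212.43313928 165.36258048]
 [213.66567597 168.25213242]
 [256.83264545 166.23828327]]
(198.375, 184.625) [572.70811894 142.57138544 130.        ] [583.40960646 149.83716414  77.5       ]
(216.625, 185.875) [569.10785845  91.60895319 130.        ] [579.65639637  96.70969866  77.5       ]
(212.625, 164.625) [630.08487504 103.85597219 130.        ] [643.22389503 109.47700687  77.5       ]
```

View pics/c2.png

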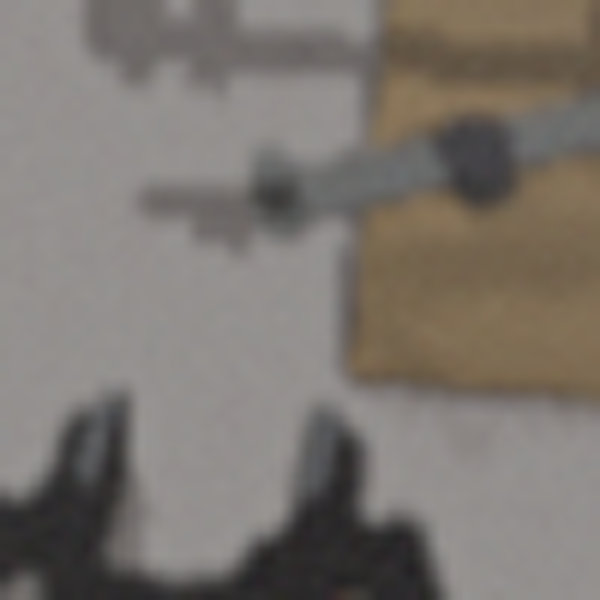

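>>> play_rows(
  motion=[
    [[0.1, -0.007, -0.09], [0, 0, 0]],
    [[0.2, -0.014, -0.18], [0, 0, 0]],
    [[0.28, -0.02, -0.25], [0, 0, 0]],
    [[0.34, -0.024, -0.305], [0, 0, 0]],
    [[0.398, -0.0265, -0.352], [0, 0, 0]],
    [[0.398, -0.0265, -0.352], [0, 0, 0]],
  ],
  jaw=0.5,
)

```text
time_s: 10.42
tool_pos: [645.8, 110.0, 64.4]
tcp_rot: [0.677, 0.624, 0.263, 0.287]
force: [0.5, 0.0, 0.8]
grip_width: 0.504
```

```bash
python3 rec.py;python3 - <<'E'
from h import *
for n in('top','side'):
    s=snap(n,n+'2.png')
a=cv2.imread('pics/top2.png')[140:195,190:250];b=cv2.imread('pics/side2.png')[190:245,205:265]
cv2.imwrite('pics/c3.png',cv2.resize(np.hstack([a,b]),None,fx=6.6,fy=6.6,interpolation=cv2.INTER_CUBIC))
E
```

```text
10.425 [645.8 110.   64.4] q [-0.147, 0.593, -0.339, 2.255, 2.267, 0.67, -1.049] r [0.6773, 0.6242, 0.2633, 0.2869] F [0.5 0.  0.8] g 0.504
```

View pics/c3.png

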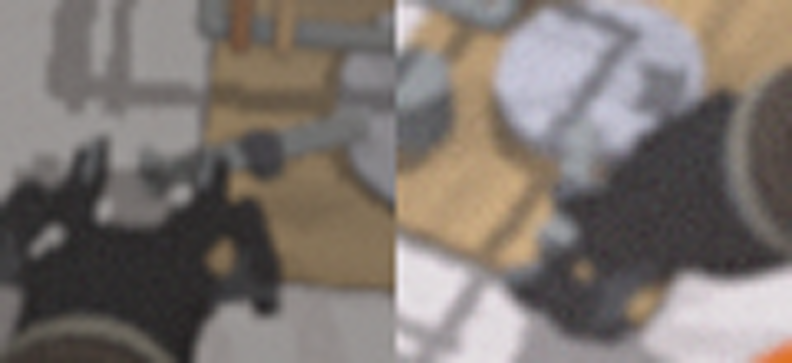

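>>> play_rows(
  motion=[
    [[0, 0, 0], [0, 0, 0]],
    [[0, 0, 0], [0, 0, 0]],
    [[0, 0, 0], [0, 0, 0]],
    [[0, 0, 0], [0, 0, 0]],
  ],
  jaw=0,
  grip_force=20,
)

```text
time_s: 11.02
tool_pos: [645.0, 111.5, 65.4]
tcp_rot: [0.676, 0.625, 0.264, 0.286]
force: [-4.2, 3.7, 4.8]
grip_width: 0.103
```

```bash
python3 rec.py;python3 - <<'E'
import numpy as np
h=np.array([658.5,64.]);pin=np.array([645.5,110.]);v=pin-h;print(np.hypot(*v),np.degrees(np.arctan2(v[1],v[0])))
a0=np.arctan2(v[1],v[0])
for r in (48.5,50):
  for d in np.arange(.15,1.21,.15): print(r,round(d,2),(r*np.array([np.cos(a0+d)-np.cos(a0),np.sin(a0+d)-np.sin(a0)])/200).round(4))
E
```

```text
11.025 [645.  111.5  65.4] q [-0.148, 0.591, -0.341, 2.257, 2.267, 0.67, -1.049] r [0.6764, 0.625, 0.2642, 0.2864] F [-4.2  3.7  4.8] g 0.103
47.80167361086848 105.78075330951539
48.5 0.15 [-0.0341 -0.0125]
48.5 0.3 [-0.066  -0.0299]
48.5 0.45 [-0.0949 -0.0519]
48.5 0.6 [-0.1202 -0.078 ]
48.5 0.75 [-0.1414 -0.1076]
48.5 0.9 [-0.1578 -0.14  ]
48.5 1.05 [-0.1693 -0.1745]
48.5 1.2 [-0.1754 -0.2103]
50 0.15 [-0.0352 -0.0129]
50 0.3 [-0.0681 -0.0308]
50 0.45 [-0.0979 -0.0535]
50 0.6 [-0.124  -0.0804]
50 0.75 [-0.1457 -0.1109]
50 0.9 [-0.1627 -0.1443]
50 1.05 [-0.1745 -0.1798]
50 1.2 [-0.1809 -0.2168]
```

>>> play_rows(
  motion=[
    [[-0.018, -0.005, 0], [0, 0, 0]],
    [[-0.035, -0.013, 0], [0, 0, 0]],
    [[-0.053, -0.021, 0], [0, 0, 0]],
    [[-0.068, -0.031, 0], [0, 0, 0]],
    [[-0.084, -0.042, 0], [0, 0, 0]],
    [[-0.098, -0.0535, 0], [0, 0, 0]],
    [[-0.112, -0.0665, 0], [0, 0, 0]],
    [[-0.124, -0.0804, 0], [0, 0, 0]],
  ],
)

```text
time_s: 12.02
tool_pos: [619.1, 98.0, 65.4]
tcp_rot: [0.675, 0.627, 0.265, 0.285]
force: [-4.9, 10.5, 4.2]
grip_width: 0.106
```

```bash
python3 rec.py
```

```text
12.025 [619.1  98.   65.4] q [-0.118, 0.572, -0.362, 2.322, 2.317, 0.697, -1.098] r [0.6752, 0.6266, 0.2651, 0.2849] F [-4.9 10.5  4.2] g 0.106
```

>>> play_rows(
  motion=[
    [[-0.012, -0.013, 0], [0, 0, 0]],
    [[-0.022, -0.028, 0], [0, 0, 0]],
    [[-0.03, -0.043, 0], [0, 0, 0]],
    [[-0.038, -0.06, 0], [0, 0, 0]],
    [[-0.044, -0.076, 0], [0, 0, 0]],
    [[-0.049, -0.094, 0], [0, 0, 0]],
    [[-0.053, -0.11, 0], [0, 0, 0]],
    [[-0.053, -0.11, 0], [0, 0, 0]],
  ],
)

```text
time_s: 13.02
tool_pos: [607.1, 76.0, 65.1]
tcp_rot: [0.675, 0.627, 0.265, 0.284]
force: [-8.0, 5.8, 7.6]
grip_width: 0.103
```

```bash
python3 rec.py;python3 - <<'E'
from h import *
for n in('top','side'):
    s=snap(n,n+'3.png')
a=cv2.imread('pics/top3.png')[130:200,190:280];b=cv2.imread('pics/side3.png')[175:245,190:280]
cv2.imwrite('pics/c4.png',cv2.resize(np.hstack([a,b]),None,fx=4.4,fy=4.4,interpolation=cv2.INTER_CUBIC))
E
```

```text
13.025 [607.1  76.   65.1] q [-0.069, 0.561, -0.368, 2.361, 2.382, 0.701, -1.129] r [0.675, 0.6272, 0.2647, 0.2844] F [-8.   5.8  7.6] g 0.103
```

View pics/c4.png

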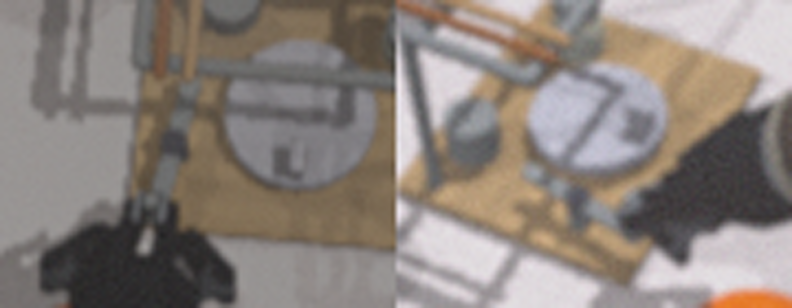

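>>> play_rows(
  motion=[
    [[0, 0, 0], [0, 0, 0]],
    [[0, 0, 0], [0, 0, 0]],
    [[-0.03, 0.002, 0.03], [0, 0, 0]],
    [[-0.1, 0.008, 0.1], [0, 0, 0]],
    [[-0.2, 0.015, 0.2], [0, 0, 0]],
    [[-0.3, 0.02, 0.3], [0, 0, 0]],
  ],
  jaw=0.4,
)

```text
time_s: 13.88
tool_pos: [546.1, 79.6, 125.6]
tcp_rot: [0.675, 0.627, 0.264, 0.284]
force: [0.2, -0.9, 0.7]
grip_width: 0.402
```

```bash
python3 rec.py;python3 - <<'E'
from fk2 import *
np.set_printoptions(precision=4,suppress=True)
st=manip.get_state();Q=orif(46);f=Q.apply([0,0,1])
F=np.array([645.5,-20.5,50.])
for k in (80,30,0):
    P=F-f*k;print(k,P,'shift',(P-st['tool_pos'])/200,'turn',(Q*R.from_quat(st['tcp_rot']).inv()).as_rotvec()/2/np.pi)
print(follow(st['qpos'],[(F-f*80,Q),(F,Q)]))
for n in('top','side'):
    s=snap(n,n+'4.png')
a=cv2.imread('pics/top4.png')[130:200,190:280];b=cv2.imread('pics/side4.png')[175:245,190:280]
cv2.imwrite('pics/c5.png',cv2.resize(np.hstack([a,b]),None,fx=4.4,fy=4.4,interpolation=cv2.INTER_CUBIC))
E
```

```text
13.875 [546.1  79.6 125.6] q [-0.126, 0.344, -0.381, 2.469, 2.212, 0.619, -1.062] r [0.6753, 0.627, 0.2644, 0.2844] F [ 0.2 -0.9  0.7] g 0.402
80 [588.1369 -15.9011 105.5727] shift [ 0.2101 -0.4776 -0.1004] turn [-0.0001 -0.0008 -0.001 ]
30 [623.9888 -18.7754  70.8398] shift [ 0.3894 -0.492  -0.274 ] turn [-0.0001 -0.0008 -0.001 ]
0 [645.5 -20.5  50. ] shift [ 0.4969 -0.5006 -0.3782] turn [-0.0001 -0.0008 -0.001 ]
(array([ 0.1558,  0.6135, -0.3287,  2.306 ,  2.6695,  0.6276, -1.1782]), np.float64(8.556067554929069e-14))
```

View pics/c5.png

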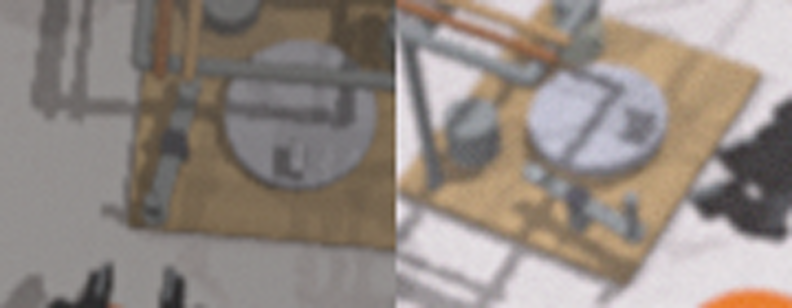

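>>> play_rows(
  motion=[
    [[0.01, -0.12, 0], [0, 0, 0]],
    [[0.04, -0.27, -0.02], [0, 0, 0]],
    [[0.1, -0.4, -0.05], [0, 0, 0]],
    [[0.18, -0.478, -0.08], [0, -0.001, -0.001]],
    [[0.21, -0.478, -0.1], [0, -0.001, -0.001]],
    [[0.21, -0.478, -0.1], [0, -0.001, -0.001]],
  ],
)

```text
time_s: 14.72
tool_pos: [587.9, -15.2, 106.3]
tcp_rot: [0.676, 0.624, 0.266, 0.287]
force: [-0.1, 0.3, -0.0]
grip_width: 0.401
```

```bash
python3 rec.py;python3 - <<'E'
from h import *
for n in('top','side'):
    s=snap(n,n+'5.png')
a=cv2.imread('pics/top5.png')[135:195,225:290];b=cv2.imread('pics/side5.png')[175:235,205:270]
cv2.imwrite('pics/c6.png',cv2.resize(np.hstack([a,b]),None,fx=6.1,fy=6.1,interpolation=cv2.INTER_CUBIC))
E
```

```text
14.725 [587.9 -15.2 106.3] q [0.151, 0.425, -0.35, 2.425, 2.607, 0.565, -1.178] r [0.6758, 0.6243, 0.2664, 0.2873] F [-0.1  0.3 -0. ] g 0.401
```

View pics/c6.png

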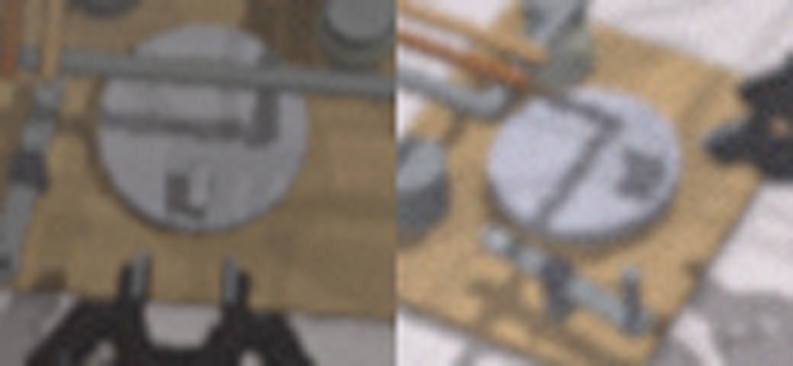

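>>> play_rows(
  motion=[
    [[0.07, -0.007, -0.067], [0, 0, 0]],
    [[0.14, -0.014, -0.13], [0, 0, 0]],
    [[0.2, -0.02, -0.19], [0, 0, 0]],
    [[0.25, -0.025, -0.235], [0, 0, 0]],
    [[0.285, -0.029, -0.265], [0, 0, 0]],
    [[0.285, -0.029, -0.272], [0, 0, 0]],
    [[0.285, -0.029, -0.272], [0, 0, 0]],
  ],
)

```text
time_s: 15.7
tool_pos: [644.1, -20.4, 52.3]
tcp_rot: [0.675, 0.625, 0.267, 0.287]
force: [-0.2, 0.3, 0.3]
grip_width: 0.403
```

```bash
python3 rec.py;python3 - <<'E'
from h import *
for n in('top','side'):
    s=snap(n,n+'6.png')
a=cv2.imread('pics/top6.png')[135:195,225:290];b=cv2.imread('pics/side6.png')[175:235,205:270]
cv2.imwrite('pics/c7.png',cv2.resize(np.hstack([a,b]),None,fx=6.1,fy=6.1,interpolation=cv2.INTER_CUBIC))
E
```

```text
15.7 [644.1 -20.4  52.3] q [0.163, 0.609, -0.335, 2.31, 2.674, 0.628, -1.178] r [0.6754, 0.6248, 0.2665, 0.2871] F [-0.2  0.3  0.3] g 0.403
```

View pics/c7.png

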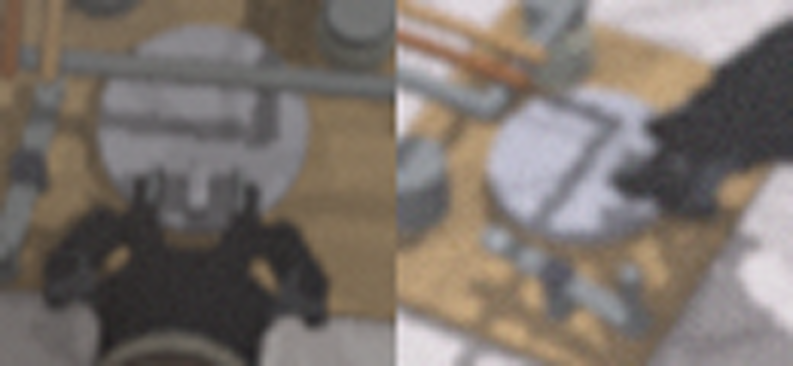

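>>> play_rows(
  motion=[
    [[0, 0, 0], [0, 0, 0]],
    [[0, 0, 0], [0, 0, 0]],
    [[0, 0, 0], [0, 0, 0]],
    [[0, 0, 0], [0, 0, 0]],
  ],
  jaw=0,
  grip_force=20,
)

```text
time_s: 16.3
tool_pos: [644.3, -20.5, 52.9]
tcp_rot: [0.675, 0.625, 0.267, 0.288]
force: [-3.1, 0.1, 5.3]
grip_width: 0.109
```

>>> play_rows(
  motion=[
    [[0, 0, 0], [0, 0, 0]],
    [[0, 0, 0], [0, 0, 0]],
  ],
  grip_force=50,
)

```text
time_s: 16.55
tool_pos: [644.4, -20.5, 53.0]
tcp_rot: [0.675, 0.625, 0.267, 0.288]
force: [-1.8, -0.3, 3.5]
grip_width: 0.106
```

```bash
python3 rec.py;python3 - <<'E'
from fk2 import *
np.set_printoptions(precision=4,suppress=True)
st=manip.get_state();y=-0.08
c=np.array([682,-22.,30.]);f=np.array([np.cos(y),np.sin(y),0]);ax=np.array([-np.sin(y),np.cos(y),0])
piv=c+46*f
T=[]
for i in range(1,9):
    th=.205*i/8;Rr=R.from_rotvec(ax*th);P=piv+Rr.apply(st['tool_pos']-piv)
    print(i,'shift',(P-st['tool_pos'])/200,'turn',ax*th/2/np.pi); T.append((P,Rr*R.from_quat(st['tcp_rot'])))
print(follow(st['qpos'],T))
E
```

```text
16.55 [644.4 -20.5  53. ] q [0.163, 0.608, -0.335, 2.31, 2.674, 0.628, -1.178] r [0.6752, 0.6246, 0.2669, 0.2876] F [-1.8 -0.3  3.5] g 0.106
1 shift [ 0.0031 -0.0002  0.0107] turn [0.0003 0.0041 0.    ]
2 shift [ 0.0064 -0.0005  0.0213] turn [0.0007 0.0081 0.    ]
3 shift [ 0.01   -0.0008  0.0318] turn [0.001  0.0122 0.    ]
4 shift [ 0.0139 -0.0011  0.0422] turn [0.0013 0.0163 0.    ]
5 shift [ 0.0181 -0.0014  0.0525] turn [0.0016 0.0203 0.    ]
6 shift [ 0.0225 -0.0018  0.0627] turn [0.002  0.0244 0.    ]
7 shift [ 0.0271 -0.0022  0.0727] turn [0.0023 0.0285 0.    ]
8 shift [ 0.0321 -0.0026  0.0827] turn [0.0026 0.0325 0.    ]
(array([-0.0426,  0.4957, -0.0588,  2.1779,  2.3879,  0.1743, -0.9521]), np.float64(6.703246762680666e-14))
```

>>> play_rows(
  motion=[
    [[0.0015, 0, 0.0053], [0.0001, 0.002, 0]],
    [[0.0031, -0.0002, 0.0107], [0.0003, 0.0041, 0]],
    [[0.0048, -0.0003, 0.016], [0.0005, 0.0061, 0]],
    [[0.0064, -0.0005, 0.0213], [0.0007, 0.0081, 0]],
    [[0.0082, -0.0006, 0.0266], [0.0008, 0.0101, 0]],
    [[0.01, -0.0008, 0.0318], [0.001, 0.0122, 0]],
    [[0.0119, -0.001, 0.037], [0.0011, 0.0142, 0]],
    [[0.0139, -0.0011, 0.0422], [0.0013, 0.0163, 0]],
  ],
)

```text
time_s: 17.55
tool_pos: [647.2, -20.7, 61.5]
tcp_rot: [0.689, 0.638, 0.234, 0.252]
force: [-0.3, 1.0, -0.8]
grip_width: 0.1
```

```bash
python3 rec.py
cat > lift.py <<'E'
import sys
from fk2 import *
np.set_printoptions(precision=4,suppress=True)
X0=np.array([644.4,-20.5,53.0]);Q0=R.from_quat([0.6752,0.6246,0.2669,0.2876])
y=-0.08;c=np.array([682,-22.,30.]);f=np.array([np.cos(y),np.sin(y),0]);ax=np.array([-np.sin(y),np.cos(y),0]);piv=c+46*f
st=manip.get_state()
d=(R.from_quat(st['tcp_rot'])*Q0.inv()).as_rotvec();print('turned',d, 'shifted',st['tool_pos']-X0)
for th in map(float,sys.argv[1:]):
    Rr=R.from_rotvec(ax*th);P=piv+Rr.apply(X0-piv);Q=Rr*Q0
    print(th,'shift',(P-st['tool_pos'])/200,'turn',(Q*R.from_quat(st['tcp_rot']).inv()).as_rotvec()/2/np.pi)
E
python3 lift.py .1 .125 .15 .175 .2
python3 - <<'E'
from h import *
for n in('top','side'):
    s=snap(n,n+'7.png')
a=cv2.imread('pics/top7.png')[135:195,225:290];b=cv2.imread('pics/side7.png')[175:235,205:270]
cv2.imwrite('pics/c8.png',cv2.resize(np.hstack([a,b]),None,fx=6.1,fy=6.1,interpolation=cv2.INTER_CUBIC))
E
```

```text
17.55 [647.2 -20.7  61.5] q [0.105, 0.541, -0.251, 2.246, 2.552, 0.402, -1.081] r [0.6893, 0.6375, 0.2342, 0.2522] F [-0.3  1.  -0.8] g 0.1
turned [ 0.0082  0.1033 -0.    ] shifted [ 2.7854 -0.1607  8.4929]
0.1 shift [-0.0004 -0.0003 -0.0013] turn [-0.     -0.0006 -0.    ]
0.125 shift [ 0.0036 -0.0006  0.0088] turn [ 0.0003  0.0034 -0.    ]
0.15 shift [ 0.0079 -0.0009  0.0187] turn [ 0.0006  0.0074 -0.    ]
0.175 shift [ 0.0124 -0.0013  0.0286] turn [ 0.0009  0.0113 -0.    ]
0.2 shift [ 0.0172 -0.0017  0.0383] turn [ 0.0012  0.0153 -0.    ]
```

View pics/c8.png

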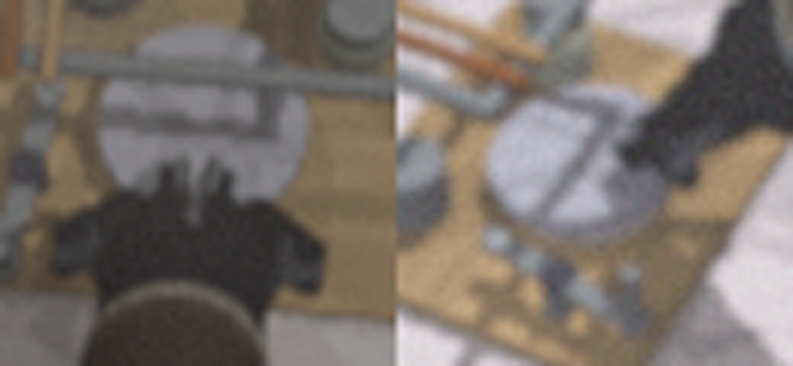

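>>> play_rows(
  motion=[
    [[0.0018, -0.0003, 0.004], [0.0001, 0.0017, 0]],
    [[0.0036, -0.0006, 0.0088], [0.0003, 0.0034, 0]],
    [[0.0057, -0.0008, 0.0137], [0.0004, 0.0054, 0]],
    [[0.0079, -0.0009, 0.0187], [0.0006, 0.0074, 0]],
    [[0.0101, -0.0011, 0.0237], [0.0007, 0.0094, 0]],
    [[0.0124, -0.0013, 0.0286], [0.0009, 0.0113, 0]],
    [[0.0148, -0.0015, 0.0335], [0.001, 0.0133, 0]],
    [[0.0172, -0.0017, 0.0383], [0.0012, 0.0153, 0]],
  ],
)

```text
time_s: 18.65
tool_pos: [651.1, -20.9, 69.6]
tcp_rot: [0.701, 0.648, 0.203, 0.219]
force: [0.7, 0.3, -0.9]
grip_width: 0.101
```

```bash
python3 rec.py; python3 lift.py .2
python3 - <<'E'
from h import *
for n in('top','side'):
    s=snap(n,n+'8.png')
a=cv2.imread('pics/top8.png')[135:195,225:290];b=cv2.imread('pics/side8.png')[175:235,205:270]
cv2.imwrite('pics/c9.png',cv2.resize(np.hstack([a,b]),None,fx=6.1,fy=6.1,interpolation=cv2.INTER_CUBIC))
E
```

```text
18.65 [651.1 -20.9  69.6] q [-0.033, 0.497, -0.071, 2.18, 2.395, 0.185, -0.957] r [0.7006, 0.648, 0.2034, 0.2188] F [ 0.7  0.3 -0.9] g 0.101
turned [0.0156 0.199  0.0001] shifted [ 6.6838 -0.4315 16.6426]
0.2 shift [-0.0023 -0.0003 -0.0025] turn [ 0.0001  0.0001 -0.    ]
```

View pics/c9.png

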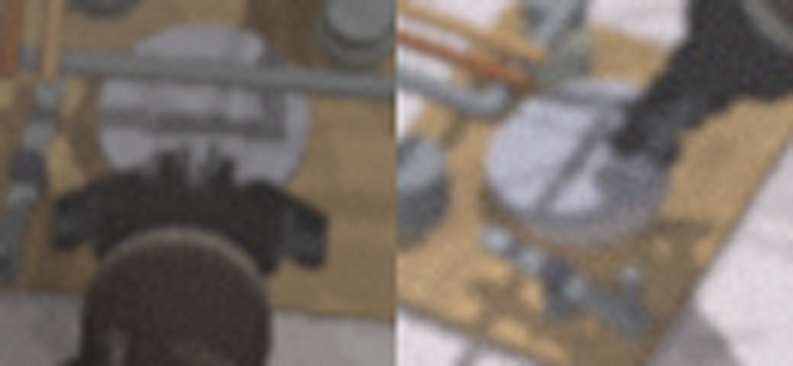

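>>> play_rows(
  motion=[
    [[-0.0015, 0, -0.003], [0, 0, 0]],
    [[-0.0023, 0, -0.005], [0, 0, 0]],
    [[-0.0023, 0, -0.005], [0, 0, 0]],
    [[-0.0023, 0, -0.005], [0, 0, 0]],
    [[-0.0023, 0, -0.005], [0, 0, 0]],
    [[-0.0023, 0, -0.005], [0, 0, 0]],
    [[-0.0023, 0, -0.005], [0, 0, 0]],
    [[-0.0023, 0, -0.005], [0, 0, 0]],
  ],
)

```text
time_s: 19.75
tool_pos: [651.1, -20.9, 69.0]
tcp_rot: [0.7, 0.648, 0.204, 0.219]
force: [0.1, -0.1, 0.1]
grip_width: 0.1
```

```bash
python3 rec.py; python3 lift.py .2;  python3 - <<'E'
from h import *
s=snap('side','side9.png')
b=cv2.imread('pics/side9.png')[180:230,205:265]
cv2.imwrite('pics/c10.png',cv2.resize(b,None,fx=11,fy=11,interpolation=cv2.INTER_CUBIC))
E
```

```text
19.75 [651.1 -20.9  69. ] q [-0.029, 0.498, -0.076, 2.181, 2.398, 0.189, -0.959] r [0.7004, 0.6479, 0.2037, 0.2193] F [ 0.1 -0.1  0.1] g 0.1
turned [0.0154 0.1979 0.0001] shifted [ 6.6853 -0.3575 16.0069]
0.2 shift [-0.0023 -0.0007  0.0007] turn [ 0.0001  0.0002 -0.    ]
```

View pics/c10.png

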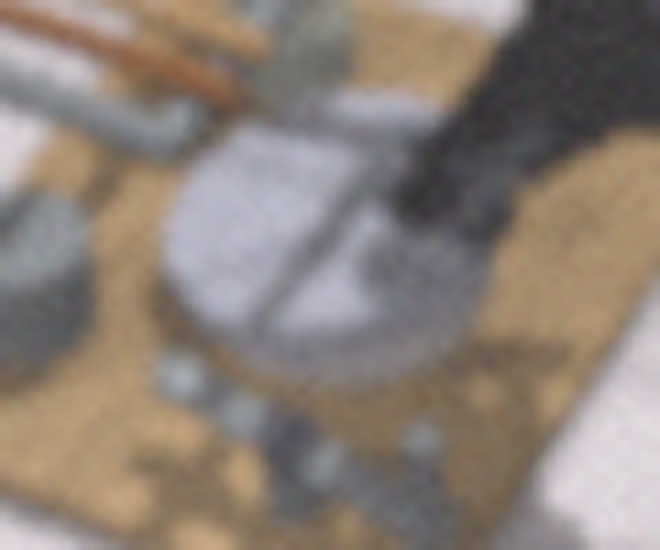

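>>> play_rows(
  motion=[
    [[0, 0, 0], [0, 0, 0]],
    [[0, 0, 0], [0, 0, 0]],
    [[0, 0, 0], [0, 0, 0]],
    [[0, 0, 0], [0, 0, 0]],
    [[0, 0, 0], [0, 0, 0]],
    [[0, 0, 0], [0, 0, 0]],
    [[0, 0, 0], [0, 0, 0]],
    [[0, 0, 0], [0, 0, 0]],
  ],
)

```text
time_s: 20.8
tool_pos: [651.1, -20.9, 69.0]
tcp_rot: [0.7, 0.648, 0.204, 0.219]
force: [-0.2, 0.4, -0.6]
grip_width: 0.101
```

```bash
python3 rec.py; python3 lift.py .175 .15 .125 .1
```

```text
20.8 [651.1 -20.9  69. ] q [-0.029, 0.498, -0.076, 2.181, 2.398, 0.189, -0.959] r [0.7004, 0.648, 0.2037, 0.2193] F [-0.2  0.4 -0.6] g 0.101
turned [0.0153 0.1978 0.0002] shifted [ 6.6874 -0.3622 16.0103]
0.175 shift [-0.0071 -0.0003 -0.009 ] turn [-0.0002 -0.0037 -0.    ]
0.15 shift [-0.0116  0.0001 -0.0189] turn [-0.0005 -0.0077 -0.    ]
0.125 shift [-0.0159  0.0004 -0.0288] turn [-0.0008 -0.0117 -0.    ]
0.1 shift [-0.0199  0.0007 -0.0389] turn [-0.0012 -0.0156 -0.    ]
```

>>> play_rows(
  motion=[
    [[-0.0035, 0, -0.0045], [-0.0001, -0.0018, 0]],
    [[-0.0071, -0.0002, -0.009], [-0.0002, -0.0037, 0]],
    [[-0.0094, 0, -0.014], [-0.0004, -0.0057, 0]],
    [[-0.0116, 0.0001, -0.0189], [-0.0005, -0.0077, 0]],
    [[-0.0138, 0.0003, -0.0239], [-0.0007, -0.0097, 0]],
    [[-0.0159, 0.0004, -0.0288], [-0.0008, -0.0117, 0]],
    [[-0.0179, 0.0006, -0.0339], [-0.001, -0.0137, 0]],
    [[-0.0199, 0.0007, -0.0389], [-0.0012, -0.0156, 0]],
  ],
)

```text
time_s: 21.8
tool_pos: [647.1, -20.7, 61.2]
tcp_rot: [0.689, 0.637, 0.236, 0.254]
force: [0.3, 0.4, 0.5]
grip_width: 0.097
```

```bash
python3 rec.py; python3 lift.py .075 .05 .025 0.01 0
```

```text
21.8 [647.1 -20.7  61.2] q [0.116, 0.544, -0.266, 2.248, 2.55, 0.413, -1.075] r [0.6887, 0.6371, 0.2356, 0.2537] F [0.3 0.4 0.5] g 0.097
turned [0.0077 0.099  0.0001] shifted [ 2.6611 -0.2188  8.1559]
0.075 shift [-0.0035  0.0003 -0.0098] turn [-0.0003 -0.0039 -0.    ]
0.05 shift [-0.0071  0.0006 -0.02  ] turn [-0.0006 -0.0078 -0.    ]
0.025 shift [-0.0103  0.0009 -0.0304] turn [-0.0009 -0.0118 -0.    ]
0.01 shift [-0.0121  0.001  -0.0366] turn [-0.0011 -0.0142 -0.    ]
0.0 shift [-0.0133  0.0011 -0.0408] turn [-0.0012 -0.0158 -0.    ]
```

>>> play_rows(
  motion=[
    [[-0.0017, 0.0002, -0.005], [-0.0001, -0.002, 0]],
    [[-0.0035, 0.0003, -0.0098], [-0.0003, -0.0039, 0]],
    [[-0.0053, 0.0005, -0.0149], [-0.0004, -0.0058, 0]],
    [[-0.0071, 0.0006, -0.02], [-0.0006, -0.0078, 0]],
    [[-0.0087, 0.0008, -0.0252], [-0.0008, -0.0098, 0]],
    [[-0.0103, 0.0009, -0.0304], [-0.0009, -0.0118, 0]],
    [[-0.0121, 0.001, -0.0366], [-0.0011, -0.0142, 0]],
    [[-0.0133, 0.0011, -0.0408], [-0.0012, -0.0158, 0]],
  ],
)

```text
time_s: 22.8
tool_pos: [644.4, -20.5, 53.0]
tcp_rot: [0.675, 0.624, 0.267, 0.288]
force: [-4.0, 0.4, 5.5]
grip_width: 0.1
```

```bash
python3 rec.py; python3 lift.py 0;python3 - <<'E'
from h import *
for n in('top','side'):
    s=snap(n,n+'10.png')
a=cv2.imread('pics/top10.png')[135:195,225:290];b=cv2.imread('pics/side10.png')[175:235,205:270]
cv2.imwrite('pics/c11.png',cv2.resize(np.hstack([a,b]),None,fx=6.1,fy=6.1,interpolation=cv2.INTER_CUBIC))
E
```

```text
22.8 [644.4 -20.5  53. ] q [0.174, 0.611, -0.348, 2.31, 2.669, 0.633, -1.168] r [0.675, 0.6245, 0.2674, 0.288] F [-4.   0.4  5.5] g 0.1
turned [-0.     -0.0013  0.0002] shifted [ 0.0014 -0.0128  0.0052]
0.0 shift [-0.      0.0001 -0.    ] turn [ 0.      0.0002 -0.    ]
```

View pics/c11.png

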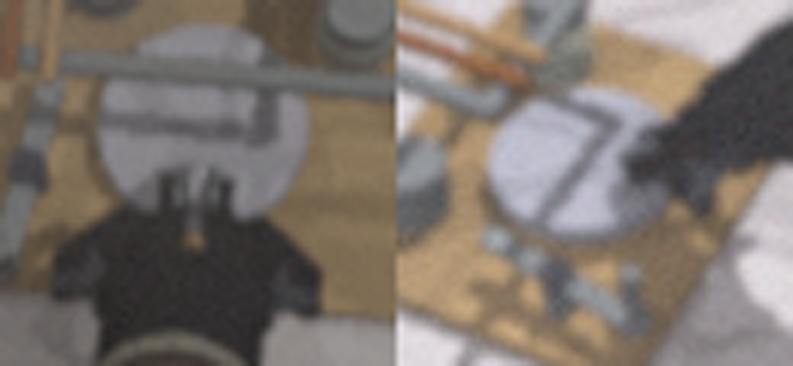

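>>> play_rows(
  motion=[
    [[0, 0, 0], [0, 0, 0]],
    [[0, 0, 0], [0, 0, 0]],
    [[0, 0, 0], [0, 0, 0]],
    [[-0.03, 0.002, 0.03], [0, 0, 0]],
    [[-0.1, 0.008, 0.1], [0, 0, 0]],
    [[-0.2, 0.015, 0.19], [0, 0, 0]],
    [[-0.3, 0.03, 0.29], [0, 0, 0]],
  ],
  jaw=0.4,
  grip_force=20,
)

```text
time_s: 23.78
tool_pos: [583.3, -14.6, 111.5]
tcp_rot: [0.675, 0.625, 0.267, 0.288]
force: [0.7, 0.6, -0.3]
grip_width: 0.402
```

```bash
python3 rec.py
python3 - <<'E'
from h import *
for n in('top','side'):
    s=snap(n,n+'11.png')
a=cv2.imread('pics/top11.png')[135:195,225:290];b=cv2.imread('pics/side11.png')[175:235,205:270]
cv2.imwrite('pics/c12.png',cv2.resize(np.hstack([a,b]),None,fx=6.1,fy=6.1,interpolation=cv2.INTER_CUBIC))
from fk2 import *
np.set_printoptions(precision=4,suppress=True)
st=manip.get_state();Q=orif(46);f=Q.apply([0,0,1])
F=np.array([607.1,76,65.]);P=F-f*85
for P in (F-f*85,F): print(P,'shift',(P-st['tool_pos'])/200,'turn',(Q*R.from_quat(st['tcp_rot']).inv()).as_rotvec()/2/np.pi)
print(follow(st['qpos'],[(F-f*85,Q),(F,Q)]))
E
```

```text
23.775 [583.3 -14.6 111.5] q [0.162, 0.409, -0.366, 2.434, 2.595, 0.56, -1.167] r [0.6752, 0.6245, 0.2671, 0.2877] F [ 0.7  0.6 -0.3] g 0.402
[546.1517  80.8863 124.046 ] shift [-0.1842  0.4758  0.0565] turn [-0.      0.0009 -0.0006]
[607.1  76.   65. ] shift [ 0.1206  0.4514 -0.2387] turn [-0.      0.0009 -0.0006]
(array([-0.0861,  0.5619, -0.3549,  2.3631,  2.3804,  0.7083, -1.1426]), np.float64(1.1718571004216928e-13))
```

View pics/c12.png

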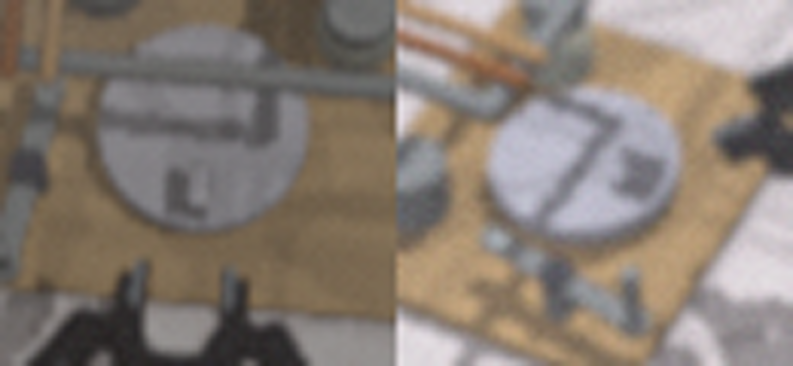

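Lid looks seated as before (same rim outline and fin pixels as in c6). Back to the pin.

>>> play_rows(
  motion=[
    [[-0.06, 0.1, 0.04], [0, 0, 0]],
    [[-0.13, 0.23, 0.06], [0, 0, 0]],
    [[-0.184, 0.36, 0.0565], [0, 0, 0]],
    [[-0.184, 0.476, 0.0565], [0, 0.001, -0.0006]],
    [[-0.184, 0.476, 0.0565], [0, 0.001, -0.0006]],
  ],
)

```text
time_s: 24.5
tool_pos: [546.8, 83.3, 124.2]
tcp_rot: [0.676, 0.625, 0.266, 0.286]
force: [-0.6, 0.1, 0.2]
grip_width: 0.402
```

```bash
python3 rec.py
python3 - <<'E'
from h import *
for n in('top','side'):
    s=snap(n,n+'12.png')
a=cv2.imread('pics/top12.png')[135:195,195:260];b=cv2.imread('pics/side12.png')[175:235,205:270]
cv2.imwrite('pics/c13.png',cv2.resize(np.hstack([a,b]),None,fx=6.1,fy=6.1,interpolation=cv2.INTER_CUBIC))
E
```

```text
24.5 [546.8  83.3 124.2] q [-0.128, 0.354, -0.395, 2.468, 2.204, 0.64, -1.067] r [0.6755, 0.6252, 0.266, 0.2865] F [-0.6  0.1  0.2] g 0.402
```

View pics/c13.png

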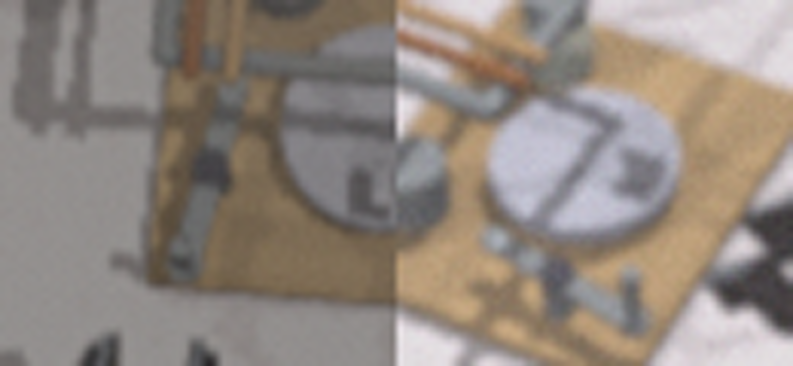

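>>> play_rows(
  motion=[
    [[0.07, -0.012, -0.07], [0, 0, 0]],
    [[0.14, -0.02, -0.14], [0, 0, 0]],
    [[0.2, -0.028, -0.2], [0, 0, 0]],
    [[0.26, -0.033, -0.255], [0, 0, 0]],
    [[0.304, -0.0355, -0.292], [0, 0, 0]],
    [[0.304, -0.0355, -0.292], [0, 0, 0]],
  ],
)

```text
time_s: 25.35
tool_pos: [607.3, 72.5, 64.8]
tcp_rot: [0.677, 0.624, 0.264, 0.287]
force: [0.0, 0.1, -0.1]
grip_width: 0.398
```

>>> play_rows(
  motion=[
    [[0, 0, 0], [0, 0, 0]],
    [[0, 0, 0], [0, 0, 0]],
    [[0, 0, 0], [0, 0, 0]],
    [[0, 0, 0], [0, 0, 0]],
  ],
  jaw=0,
  grip_force=20,
)

```text
time_s: 25.85
tool_pos: [607.0, 72.6, 65.0]
tcp_rot: [0.677, 0.624, 0.264, 0.287]
force: [-4.7, -0.9, 3.4]
grip_width: 0.103
```

```bash
python3 rec.py
python3 - <<'E'
from h import *
for n in('top','side'):
    s=snap(n,n+'13.png')
a=cv2.imread('pics/top13.png')[135:195,195:260];b=cv2.imread('pics/side13.png')[175:235,205:270]
cv2.imwrite('pics/c14.png',cv2.resize(np.hstack([a,b]),None,fx=6.1,fy=6.1,interpolation=cv2.INTER_CUBIC))
E
```

```text
25.85 [607.   72.6  65. ] q [-0.063, 0.564, -0.373, 2.363, 2.379, 0.711, -1.131] r [0.6769, 0.6242, 0.2644, 0.287] F [-4.7 -0.9  3.4] g 0.103
```

View pics/c14.png

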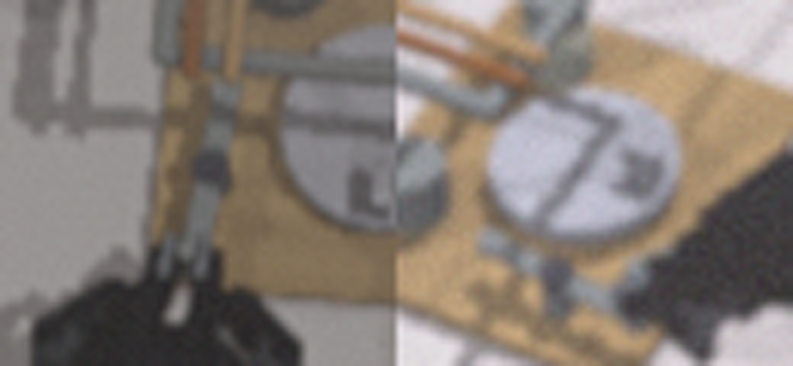

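Run:
```python
import numpy as np
a=np.radians(171.4)
for k in range(1,17):
    b=a-1.16*k/16; print(k,(50*np.array([np.cos(b)-np.cos(a),np.sin(b)-np.sin(a)])/200).round(4))
```

```text
1 [0.0034 0.0178]
2 [0.008  0.0353]
3 [0.0139 0.0525]
4 [0.021  0.0691]
5 [0.0293 0.0852]
6 [0.0388 0.1007]
7 [0.0493 0.1154]
8 [0.0609 0.1294]
9 [0.0735 0.1424]
10 [0.087  0.1545]
11 [0.1013 0.1656]
12 [0.1164 0.1757]
13 [0.1321 0.1846]
14 [0.1485 0.1923]
15 [0.1654 0.1989]
16 [0.1828 0.2042]
```

>>> play_rows(
  motion=[
    [[0.0034, 0.0178, 0], [0, 0, 0]],
    [[0.008, 0.0353, 0], [0, 0, 0]],
    [[0.0139, 0.0525, 0], [0, 0, 0]],
    [[0.021, 0.0691, 0], [0, 0, 0]],
    [[0.0293, 0.0852, 0], [0, 0, 0]],
    [[0.0388, 0.1007, 0], [0, 0, 0]],
    [[0.0493, 0.1154, 0], [0, 0, 0]],
    [[0.0609, 0.1294, 0], [0, 0, 0]],
  ],
)

```text
time_s: 26.95
tool_pos: [619.3, 98.8, 64.9]
tcp_rot: [0.677, 0.624, 0.264, 0.287]
force: [-2.1, -1.5, 1.0]
grip_width: 0.105
```

```bash
python3 rec.py
```

```text
26.95 [619.3  98.8  64.9] q [-0.121, 0.576, -0.367, 2.321, 2.304, 0.707, -1.094] r [0.6768, 0.6242, 0.2644, 0.287] F [-2.1 -1.5  1. ] g 0.105
```

>>> play_rows(
  motion=[
    [[0.0126, 0.013, 0], [0, 0, 0]],
    [[0.0261, 0.0251, 0], [0, 0, 0]],
    [[0.0404, 0.0362, 0], [0, 0, 0]],
    [[0.0555, 0.0463, 0], [0, 0, 0]],
    [[0.0712, 0.0552, 0], [0, 0, 0]],
    [[0.0876, 0.063, 0], [0, 0, 0]],
    [[0.1045, 0.0695, 0], [0, 0, 0]],
    [[0.1219, 0.0748, 0], [0, 0, 0]],
  ],
)

```text
time_s: 27.95
tool_pos: [641.4, 112.4, 64.0]
tcp_rot: [0.677, 0.624, 0.263, 0.287]
force: [-22.5, -9.2, 14.4]
grip_width: 0.102
```

```bash
python3 rec.py
python3 - <<'E'
from h import *
for n in('top','side'):
    s=snap(n,n+'14.png')
a=cv2.imread('pics/top14.png')[135:195,195:260];b=cv2.imread('pics/side14.png')[175:235,205:270]
cv2.imwrite('pics/c15.png',cv2.resize(np.hstack([a,b]),None,fx=6.1,fy=6.1,interpolation=cv2.INTER_CUBIC))
E
```

```text
27.95 [641.4 112.4  64. ] q [-0.148, 0.593, -0.349, 2.262, 2.258, 0.679, -1.047] r [0.6775, 0.6244, 0.2627, 0.2866] F [-22.5  -9.2  14.4] g 0.102
```

View pics/c15.png

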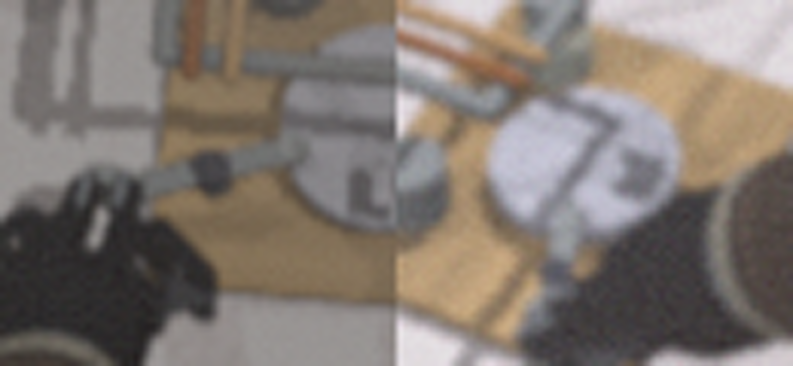

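>>> play_rows(
  motion=[
    [[0, 0, 0], [0, 0, 0]],
    [[0, 0, 0], [0, 0, 0]],
    [[0, 0, 0], [0, 0, 0]],
    [[-0.03, 0.002, 0.03], [0, 0, 0]],
    [[-0.1, 0.008, 0.1], [0, 0, 0]],
    [[-0.2, 0.015, 0.2], [0, 0, 0]],
    [[-0.3, 0.024, 0.3], [0, 0, 0]],
    [[-0.35, 0.028, 0.35], [0, 0, 0]],
  ],
  jaw=0.4,
)

```text
time_s: 29.05
tool_pos: [570.4, 118.4, 135.4]
tcp_rot: [0.677, 0.625, 0.263, 0.287]
force: [-0.0, 0.5, -0.0]
grip_width: 0.401
```

```bash
python3 rec.py
python3 - <<'E'
from h import *
t=np.mean([manip.snapshot('top')['pixels'].astype(float) for _ in range(4)],0)[:,:,::-1]
s=np.mean([manip.snapshot('side')['pixels'].astype(float) for _ in range(4)],0)[:,:,::-1]
t0=np.load('t.npy');s0=np.load('s.npy')
A=np.hstack([t0[130:190,200:290],t[130:190,200:290]]);B=np.hstack([s0[175:235,190:280],s[175:235,190:280]])
im=np.clip(np.vstack([A*1.4,B*1.1]),0,255).astype(np.uint8)
cv2.imwrite('pics/c16.png',cv2.resize(im,None,fx=4.4,fy=4.4,interpolation=cv2.INTER_CUBIC))
E
```

```text
29.05 [570.4 118.4 135.4] q [-0.221, 0.357, -0.361, 2.385, 2.043, 0.614, -0.947] r [0.6769, 0.6247, 0.2633, 0.2867] F [-0.   0.5 -0. ] g 0.401
```

View pics/c16.png

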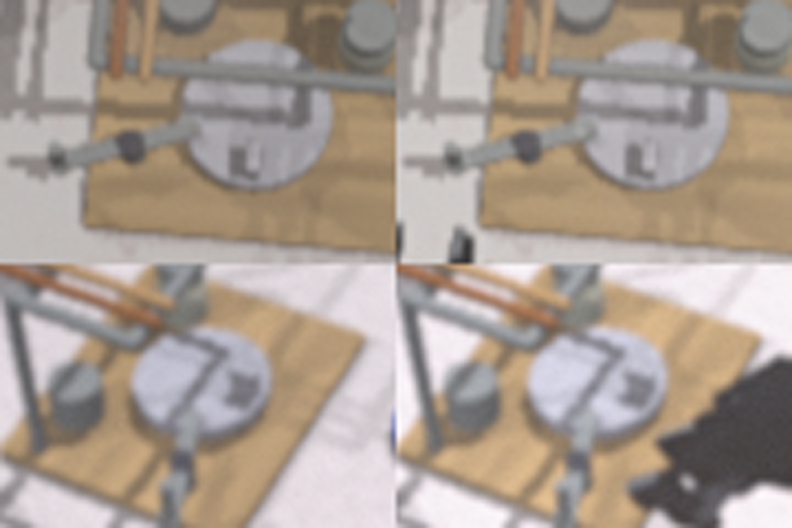

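Run:
```python
from h import *
t=np.mean([manip.snapshot('top')['pixels'].astype(float) for _ in range(4)],0)[:,:,::-1]
t0=np.load('t.npy')
g=lambda a:cv2.cvtColor(a.astype(np.float32),cv2.COLOR_BGR2GRAY)
for n,(a,b,c,d) in dict(pin=(157,175,203,223),lid=(138,176,236,282),fin=(160,174,248,266),nose=(152,168,224,250),stand=(100,178,222,306)).items():
    w=cv2.createHanningWindow((d-c,b-a),cv2.CV_32F)
    print(n,cv2.phaseCorrelate(g(t0)[a:b,c:d],g(t)[a:b,c:d],w),np.abs(t0-t)[a:b,c:d].mean().round(2),np.abs(t0-t)[a:b,c:d].max())
```

```text
pin ((-0.31516503328607115, -0.2275721492381031), 1.0000717202822367) 9.7 21.08333333333333
lid ((0.02213282607151612, -0.10142681609288928), 0.9968197310964266) 8.85 19.0
fin ((0.03251274574209795, 0.40822073843491236), 1.1103715331466109) 9.05 18.41666666666667
nose ((0.5270863266314816, 0.16644392584309653), 1.0311887542958613) 8.08 19.0
stand ((0.01558108386769419, -0.005691936730116254), 0.9494068506028918) 9.18 19.0
```

```bash
python3 -c "
from bench import manip
print(manip.finish_job())"
```

```text
the job is handed in; nothing more can be done
None
```

I swung the latch clear, raised and lowered the lid by its fin, swung the latch back to its stop, and handed the job in at about 29 s. I led the latch by its pin to about 1.06 rad. The lid was the bare aluminium one on the white dish; I left the blue and orange look-alikes alone.

- **Lift:** I pinched the fin with the gripper tilted 46° and turned the lid about 0.2 rad about its far edge. The fin edge rose about 19 mm by the tool's motion. I held it there for just over 2 s.
- **Far edge resting:** For roughly the first second of the hold the far edge may have hovered by up to half a millimetre. I then lowered the tool 0.6 mm so that it rested. The force readings are too noisy to prove contact either way.
- **Lowering:** I lowered the lid along the same path over 2 s, and the tool came back to within 0.1 mm of where it gripped.
- **Latch closing:** I led the latch back until it pushed against the gripper with about 25 N in total, which I took as the stop, then let go and backed away.

**Last checks:** The before and after top pictures agree to about 0.1 pixel for the lid and stand. The small crops of the fin, latch nose and pin differ by 0.3 to 0.6 pixel (about 1 to 1.5 mm). I put that down to noise and changed shading, with the pin's offset towards more closed. The gripper ended open and touching nothing.

**What went wrong:** My first approach ran the wrist joints to their range limits. I backed out and came in again with the wrist turned over, which cost a few seconds.

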